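# Build up the drill's pulley spindle in the vice

## Robot

A 7-joint arm with a two-finger parallel gripper is mounted at the origin on the work surface. World frame = base frame: x ahead of the robot, y to its left, z up, the work surface at z = 0. Lengths are in m, angles in rad, forces in N, time in s.
With the tool pointing down it reaches from about 0.4 to 0.925 m from the base axis. Payload 5.6 kg.
Tool frame: the origin (TCP) lies at the very end of the fingers, on their centre line; the grasp point (between the pads) lies 19 mm behind it (env.grip_depth is the distance from the TCP to the grasp point, in m); y points along the fingers, z is the direction in which the jaws open and shut, and the axes are right-handed (so a half turn about y gives the same grasp; the last joint's range is limited). The gripper opens to 85 mm and grips with 20 to 120 N. Pads are 22 mm wide; open, the fingers measure 114 mm over their backs; the gripper's body (76 mm by 85 mm) begins 54 mm behind the grasp point. The pads swing forward as they close: fully open they stand 13 mm farther back than shut.
Start: joints at [-1.238, 0.468, -0.012, 1.603, 0.006, 1.071, -0.056], TCP at [0.239, 0.605, 0.194] pointing down, gripper open.
Joint ranges: [-2.53, 2.53], [-0.31, 2.02], [-1.57, 1.55], [0.28, 2.44], [-1.29, 4.43], [0.15, 1.84], [-2.92, 2.92]. Speed limits (rad/s): [2.57, 2.57, 3.14, 3.14, 3.14, 3.14, 3.14].

## Interface

Orientations are given as a unit quaternion [w, x, y, z].
In Python, from station import env gives the robot as it stands.
- The arm moves only by the shell command python3 -m jog 'ROWS' [FORCE]. ROWS is JSON, a list of rows, each a list of 7 numbers: the gripper command: -1 is shut, 1 is fully open, values between are in proportion, then the shift along the tool's x, y, z as a fraction of full scale, then the turn, a rotation vector about the tool's x, y, z as a fraction of full scale. In form: [[gripper, tx, ty, tz, ax, ay, az], ...]. A call has 1 to 5 rows; each row shifts and turns the pose as measured when the row begins, along the tool's axes as they then stand; what a row does not reach is not made up. Full scale, the value 1, is 0.5 m for a shift and pi rad for a turn. A row lasts 1/10 s, in which the tool goes at most 50 mm and 8.59 degrees, less where a joint would pass 70% of its speed; a pose out of reach is approached as far as the arm can. A call with a number of a shift or a turn outside -1 to 1 is refused whole. A call with a gripper value outside its range is refused whole. The fingers move at their own pace and stop on an object; FORCE is the grip in N (left out, the last holds). Time passes only in rows, so rows that do not move let the fingers close. It gives the time, the measured TCP pose, the force and the opening at its end, in the units of the state.
- env.read_state(): the state, without advancing time (a new reading comes with each control period).
- env.capture(name): name is "scene" or "top"; returns the picture (420x560x3 uint8, red, green, blue); there is no depth.
- env.get_calibration(name): a dict with "K" (3x3 intrinsics, pixels), "rvec" (rotation vector, rad) and "tvec" (3), from world to camera coordinates, as OpenCV has them. Camera axes: x right, y down, z forward; pixel columns grow to the right and rows downward; lengths in m; the calibration is good to about 2 mm. A picture is of the moment at which its call begins. get_calibration takes no time and is no camera call.
- env.job_done(): hands the job in, once; it reports no verdict.
The state is a dict: "t": time; "joints": joint angles; "qd": joint speeds; "joint_torque": joint torques, N m; "ee_pos": TCP position; "tool_rot": TCP orientation; "wrist_force": force on the tool from outside, world axes, zero at the start; "torque": the same for the moment, N m; "opening": finger opening in m.
Only numpy, scipy, OpenCV 4.12 (cv2) and the standard library are available. Lean on these libraries where they do the work, as an engineer would, in place of code of your own. Each camera call takes 0.05 s, during which the arm holds its last target.

## Task

Build up the pulley spindle that stands upright in the machine vice, from its shoulder upward: first the ball bearing, then the spacer ring, then the V-belt pulley with its boss up, and last the end washer, centred on the boss. Lower each one until it sits flat and fully home on the one below; do not drop it. Leave the bolt for me to fit later, and do not shift it, the grease tin or the spanner.

Things in the scene. Friction and masses are not known exactly. Their poses are not given: they have to be found in the camera images.
- spindle_seat (a point): On the axis of the upright steel spindle, at the top face of its 37 mm wide shoulder, 82 mm above the bench; z up. From here the shaft is 25 mm thick and ends 48 mm above this point, its last 6 mm tapered to 16 mm, with a tapped hole in the end. It is held in a low grey machine vice, jaw tops at 60 mm above the bench, screw and tommy bar to -x (vice: 145 mm to -x, 55 to +x, 75 to either side).
- bearing_mid (a point): Ball bearing, lying flat: steel, two races with brass-coloured balls between, 62 mm outside diameter, 28 mm bore, 15 mm high, 0.21 kg. Point at its centre, half-way up; z along the bore. This and the other loose parts lie on a sheet of brown cardboard, 3 mm thick; any may lie in any of its six places, 120 to 150 mm apart.
- spacer_mid (a point): Spacer ring, lying flat: plain narrow steel ring, 36 mm outside diameter, 28 mm bore, 10 mm high. Point at its centre, half-way up; z along the bore. 0.03 kg.
- pulley_mid (a point): Single-groove V-belt pulley of dark cast iron, lying flat with its boss already up: rim 68 mm in diameter and 18 mm high from its underside, then the boss, 44 mm in diameter and 10 mm high; 28 mm high in all, 28 mm bore through. Point at the centre, half-way up (14 mm above the underside); z along the bore towards the boss. 0.4 kg.
- washer_mid (a point): End washer, lying flat: thick steel disc, 48 mm in diameter, 8 mm high, with only a small 13 mm bolt hole. Once home it lies on the pulley's boss, 5 mm clear above the shaft's end. Point at its centre, half-way up; z along the hole. 0.1 kg.
- bolt_mid (a point): Dark hexagon-headed bolt, 12 mm shank, standing on its 19 mm wide head, 43 mm high: not to be used, stays where it is. Point on its axis, half-way up.
- tin_mid (a point): Round white grease tin with a steel lid, 61 mm in diameter, 52 mm high, upright: stays where it is. Point at its centre, half-way up.
- spanner: Steel combination spanner, 220 mm long, 38 mm across its open jaw, 8 mm thick, lying flat at the cardboard's far edge: stays where it is. Origin at the middle of its underside, x along its length to the open jaw.
Mind the look-alikes: they are no part of the job. Of the things that look like the part that bears pulley_mid, take the one that is farthest to the robot's right at the start.

How it is judged:
By the outcome, as a careful person would: the job done as asked, in the order asked, and still so for the second after the job is handed in, with the robot touching nothing.
It also fails if it takes over 104 s, if anything falls off the work surface, if the arm or the gripper's body presses on something with over 40 N, if the wrist force passes 120 N, or if a joint passes its speed limit or range.

## Working session

There is one attempt and no reset: what is moved stays moved. The work goes in short steps, Python scripts to look and compute and a shell command to move; the robot and the scene stay as the last step left them, time stands still between calls to the robot, and variables do not carry over. Pictures are saved under pics/ and viewed, and the job is handed in when it is done.

```bash
ls; mkdir -p pics
python3 - <<'E'
from station import env
import cv2
for n in ("scene","top"):
    im=env.capture(n); cv2.imwrite(f"pics/{n}0.png",im[:,:,::-1])
    c=env.get_calibration(n); print(n,c)
print(env.read_state(), env.grip_depth)
E
```

```text
pics
scene {'K': array([[522.80754023,   0.        , 273.44952276],
       [  0.        , 522.80754023, 205.77709009],
       [  0.        ,   0.        ,   1.        ]]), 'rvec': array([ 1.72159533,  1.39693373, -0.82236399]), 'tvec': array([-0.15245568, -0.14090877,  1.55544122])}
top {'K': array([[395.01182933,   0.        , 277.18010428],
       [  0.        , 395.01182933, 211.97171106],
       [  0.        ,   0.        ,   1.        ]]), 'rvec': array([ 2.16847632, -2.02477084,  0.23431406]), 'tvec': array([0.03039111, 0.47249702, 0.86474194])}
{'t': 0.1, 'joints': array([-1.23801429,  0.46827484, -0.01162541,  1.60354553,  0.00598864,
        1.07138116, -0.05625909]), 'qd': array([ 0.0013985 , -0.00152638,  0.00022301, -0.00213597,  0.000371  ,
       -0.00294679,  0.00137723]), 'joint_torque': array([ 8.10078800e-04, -5.33517766e+01,  2.12229684e-02, -2.51963407e+01,
        1.14054268e-02,  4.40547941e-03,  2.30868653e-05]), 'ee_pos': array([0.23839286, 0.60410235, 0.1931371 ]), 'tool_rot': array([-0.69410918,  0.69521314, -0.13215273,  0.13201061]), 'wrist_force': array([-0.06891242,  0.39372868,  0.28460327]), 'torque': array([ 0.05531386, -0.05996722, -0.0063964 ]), 'opening': 0.08535242511748703} 0.0187
```

View pics/scene0.png

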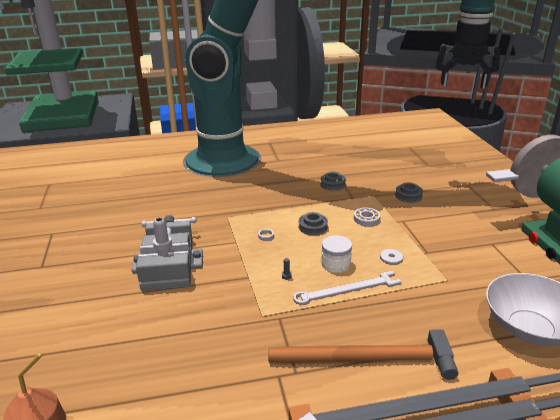

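View pics/top0.png

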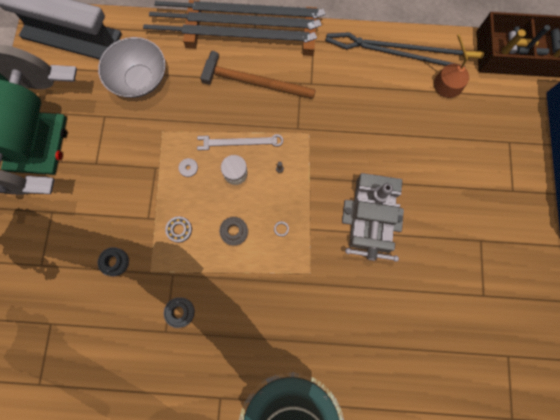

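The top view shows the three pulley-like rings at about (233,231) on the cardboard, (113,262) and (179,312). The bearing is near (178,230), the spacer (282,229), the washer (188,168), the bolt (280,168), the tin (233,169), and the vice and spindle (383,190). Next I'll take close crops and metric positions.

```bash
cat > h.py <<'E'
import numpy as np, cv2
from scipy.spatial.transform import Rotation as R
from station import env
def cal(n):
    c=env.get_calibration(n); return c["K"],cv2.Rodrigues(c["rvec"])[0],np.array(c["tvec"]).ravel()
def ray(n,u,v,z):
    K,Rm,t=cal(n); d=Rm.T@np.linalg.solve(K,[u,v,1.]); o=-Rm.T@t
    return o+d*(z-o[2])/d[2]
def proj(n,P):
    K,Rm,t=cal(n); q=(np.atleast_2d(P)@Rm.T+t)@K.T; return q[:,:2]/q[:,2:]
def rect(im,n,c,half,z,s):
    # orthorectified patch of plane z; rows: x decreasing, cols: y decreasing (as top view); s px/m
    N=int(2*half*s); i=np.arange(N)
    X=c[0]+half-(i+.5)/s; Y=c[1]+half-(i+.5)/s
    g=np.stack(np.meshgrid(X,Y,indexing='ij')+[np.full((N,N),z)] if False else [*np.meshgrid(X,Y,indexing='ij'),np.full((N,N),z)],-1).reshape(-1,3)
    p=proj(n,g).astype(np.float32).reshape(N,N,2)
    return cv2.remap(im,p[...,0],p[...,1],cv2.INTER_CUBIC)
def circ(n,c,z,r,N=90):
    a=np.linspace(0,2*np.pi,N); return proj(n,np.stack([c[0]+r*np.cos(a),c[1]+r*np.sin(a),0*a+z],1))
def draw(im,n,c,z,r,col,k):
    cv2.polylines(im,[np.round((circ(n,c,z,r)*k+k/2-.5)*16).astype(np.int32)],True,col,1,cv2.LINE_AA,4)
E
python3 - <<'E'
from h import *
for n,u,v,z in [("pulA",233,231,.031),("pulB",113,262,.028),("pulC",179,312,.028),("bear",178,230,.018),("spac",282,229,.013),("wash",188,168,.011),("bolt",280,167,.04),("tin",233,166,.055),("spin",383,190,.13)]:
    print(n,ray("top",u,v,z).round(4))
for n,u,v,z in [("pulA",313,217,.031),("bear",367,212,.018),("spac",266,233,.013),("wash",392,256,.011),("spin",161,222,.13)]:
    print(n,ray("scene",u,v,z).round(4))
import cv2
im=cv2.imread("pics/top0.png")
k=5
a=cv2.resize(im[120:280,150:310],None,fx=k*.75,fy=k*.75,interpolation=cv2.INTER_CUBIC);cv2.imwrite("pics/c1.png",a)
im2=cv2.imread("pics/scene0.png")
a=cv2.resize(im2[170:320,120:450],None,fx=2.4,fy=2.4,interpolation=cv2.INTER_CUBIC);cv2.imwrite("pics/c2.png",a)
a=cv2.resize(im[160:270,335:415],None,fx=5,fy=5,interpolation=cv2.INTER_CUBIC);cv2.imwrite("pics/c3.png",a)
E
```

```text
pulA [0.4215 0.1638 0.031 ]
pulB [0.3301 0.4356 0.028 ]
pulC [0.2286 0.2686 0.028 ]
bear [0.4172 0.297  0.018 ]
spac [0.4376 0.0488 0.013 ]
wash [0.5767 0.2936 0.011 ]
bolt [0.5849 0.0637 0.04  ]
tin [0.5743 0.1756 0.055 ]
spin [ 0.516  -0.1629  0.13  ]
pulA [0.4305 0.1631 0.031 ]
bear [0.4172 0.2992 0.018 ]
spac [0.4449 0.0501 0.013 ]
wash [0.5875 0.2928 0.011 ]
spin [ 0.537  -0.1697  0.13  ]
```

View pics/c1.png

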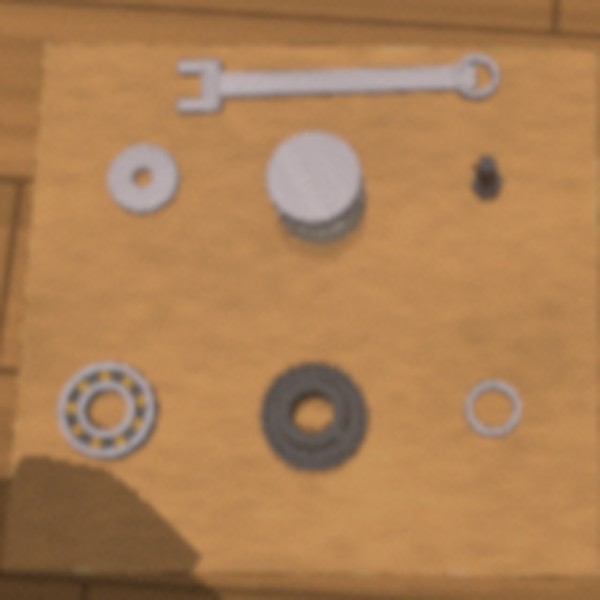

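View pics/c2.png

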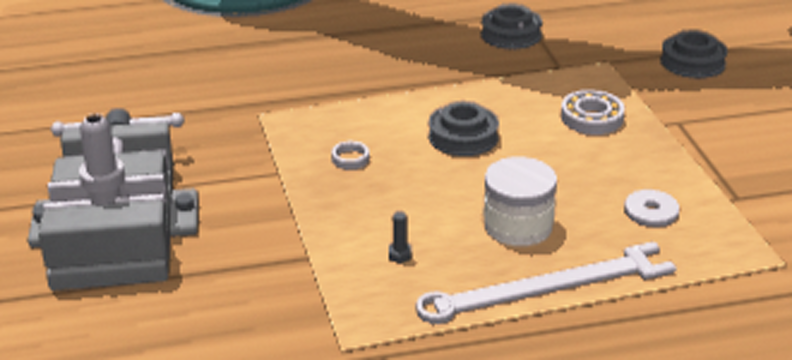

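View pics/c3.png

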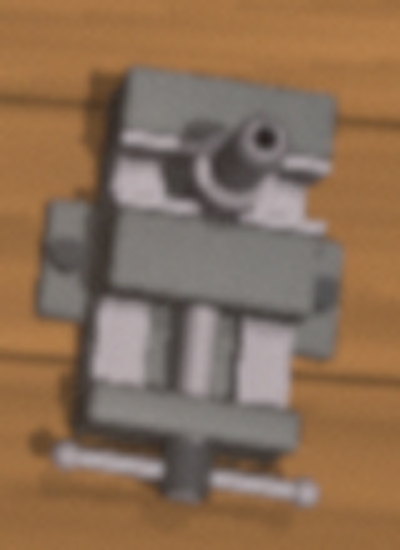

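```bash
cat > fit.py <<'E'
from h import *
from scipy.optimize import minimize
def sil(n,cx,cy,discs,x0,y0,w,h,k):
    m=np.zeros((h*k,w*k),np.uint8)
    for z0,z1,r in discs:
        p=np.vstack([circ(n,(cx,cy),z0,r),circ(n,(cx,cy),z1,r)])
        p=((p-[x0,y0])*k+k/2-.5)
        hl=cv2.convexHull(p.astype(np.float32))
        cv2.fillConvexPoly(m,np.round(hl*16).astype(np.int32),255,cv2.LINE_AA,4)
    return m.astype(float)/255
def fit(im,n,guess,discs,sat=75,k=4,pad=6):
    P=np.vstack([circ(n,guess,z,r) for a,b,r in discs for z in (a,b)])
    x0,y0=(P.min(0)-pad).astype(int); x1,y1=(P.max(0)+pad).astype(int); w,h=x1-x0,y1-y0
    c=cv2.resize(im[y0:y1,x0:x1],None,fx=k,fy=k,interpolation=cv2.INTER_CUBIC)
    S=cv2.cvtColor(c,cv2.COLOR_RGB2HSV)[...,1].astype(float)
    m=1/(1+np.exp((S-sat)/6))
    cs,_=cv2.findContours((m>.5).astype(np.uint8),cv2.RETR_EXTERNAL,cv2.CHAIN_APPROX_NONE)
    big=max(cs,key=cv2.contourArea); f=np.zeros(m.shape,np.uint8); cv2.drawContours(f,[big],-1,1,-1)
    m=f.astype(float)
    cost=lambda q:np.abs(sil(n,q[0],q[1],discs,x0,y0,w,h,k)-m).sum()/m.sum()
    best=min((minimize(cost,np.array(guess[:2])+d,method='Nelder-Mead',options=dict(initial_simplex=np.array(guess[:2])+d+np.array([[0,0],[.004,0],[0,.004]]),xatol=1e-5,fatol=1e-5)) for d in [np.zeros(2),np.array([.003,-.003])]),key=lambda r:r.fun)
    return best.x,best.fun,m.sum()/sil(n,*best.x,discs,x0,y0,w,h,k).sum()
C=.003
parts=dict(bear=((.4172,.297),[(C,C+.015,.031)]),spac=((.4376,.0495),[(C,C+.010,.018)]),pul=((.425,.1638),[(C,C+.018,.034),(C+.018,C+.028,.022)]),wash=((.58,.2936),[(C,C+.008,.024)]),tin=((.577,.1756),[(C,C+.052,.0305)]))
E
python3 - <<'E'
from fit import *
for n in ("top","scene"):
    im=cv2.imread(f"pics/{n}0.png")[:,:,::-1].copy()
    hsv=cv2.cvtColor(im,cv2.COLOR_RGB2HSV)
    for p,(g,d) in parts.items():
        x,f,a=fit(im,n,g,d); print(n,p,x.round(4),round(f,3),round(a,3))
im=cv2.imread("pics/top0.png")
k=8;c=im[170:225,350:410]
big=cv2.resize(im,None,fx=k,fy=k,interpolation=cv2.INTER_CUBIC)
cv2.imwrite("pics/sp_top.png",big[170*k:225*k,350*k:410*k])
im=cv2.imread("pics/scene0.png")
big=cv2.resize(im,None,fx=k,fy=k,interpolation=cv2.INTER_CUBIC)
cv2.imwrite("pics/sp_sc.png",big[205*k:275*k,125*k:205*k])
E
```

```text
top bear [0.421  0.2985] 0.071 0.934
top spac [0.4401 0.0513] 0.09 0.917
top pul [0.4272 0.1651] 0.158 0.864
top wash [0.5809 0.296 ] 0.11 0.901
top tin [0.5733 0.1754] 0.104 0.906
scene bear [0.4225 0.2961] 0.059 0.945
scene spac [0.4418 0.0495] 0.093 0.915
scene pul [0.4272 0.164 ] 0.072 0.933
scene wash [0.5815 0.2934] 0.112 0.9Traceback (most recent call last):
  File "<stdin>", line 6, in <module>
  File "fit.py", line 21, in fit
    best=min((minimize(cost,np.array(guess[:2])+d,method='Nelder-Mead',options=dict(initial_simplex=np.array(guess[:2])+d+np.array([[0,0],[.004,0],[0,.004]]),xatol=1e-5,fatol=1e-5)) for d in [np.zeros(2),np.array([.003,-.003])]),key=lambda r:r.fun)
  File "fit.py", line 21, in <genexpr>
    best=min((minimize(cost,np.array(guess[:2])+d,method='Nelder-Mead',options=dict(initial_simplex=np.array(guess[:2])+d+np.array([[0,0],[.004,0],[0,.004]]),xatol=1e-5,fatol=1e-5)) for d in [np.zeros(2),np.array([.003,-.003])]),key=lambda r:r.fun)
              ~~~~~~~~^^^^^^^^^^^^^^^^^^^^^^^^^^^^^^^^^^^^^^^^^^^^^^^^^^^^^^^^^^^^^^^^^^^^^^^^^^^^^^^^^^^^^^^^^^^^^^^^^^^^^^
[... 449 characters left out ...]
^^^^
  File "fit.py", line 6, in sil
    p=np.vstack([circ(n,(cx,cy),z0,r),circ(n,(cx,cy),z1,r)])
                                      ~~~~^^^^^^^^^^^^^^^^
  File "h.py", line 19, in circ
    a=np.linspace(0,2*np.pi,N); return proj(n,np.stack([c[0]+r*np.cos(a),c[1]+r*np.sin(a),0*a+z],1))
                                       ~~~~^^^^^^^^^^^^^^^^^^^^^^^^^^^^^^^^^^^^^^^^^^^^^^^^^^^^^^^^^
  File "h.py", line 10, in proj
    K,Rm,t=cal(n); q=(np.atleast_2d(P)@Rm.T+t)@K.T; return q[:,:2]/q[:,2:]
           ~~~^^^
  File "h.py", line 5, in cal
    c=env.get_calibration(n); return c["K"],cv2.Rodrigues(c["rvec"])[0],np.array(c["tvec"]).ravel()
ValueError: time passes only in moves, steps and waits
```

```bash
python3 - <<'E'
s=open('h.py').read()
s=s.replace('''def cal(n):
    c=env.get_calibration(n); return c["K"],cv2.Rodrigues(c["rvec"])[0],np.array(c["tvec"]).ravel()''','''from functools import lru_cache
@lru_cache(None)
def cal(n):
    f=1 if n=="scene" else 0
    K=[[395.01182933,0,277.18010428],[0,395.01182933,211.97171106],[0,0,1]],[[522.80754023,0,273.44952276],[0,522.80754023,205.77709009],[0,0,1]]
    rv=[2.16847632,-2.02477084,.23431406],[1.72159533,1.39693373,-.82236399]
    t=[0.03039111,0.47249702,0.86474194],[-0.15245568,-0.14090877,1.55544122]
    return np.array(K[f]),cv2.Rodrigues(np.array(rv[f]))[0],np.array(t[f])''')
open('h.py','w').write(s)
E
python3 - <<'E'
from fit import *
k=8
im=cv2.imread("pics/top0.png")
big=cv2.resize(im,None,fx=k,fy=k,interpolation=cv2.INTER_CUBIC)
cv2.imwrite("pics/sp_top.png",big[170*k:225*k,350*k:410*k])
im=cv2.imread("pics/scene0.png")
big=cv2.resize(im,None,fx=k,fy=k,interpolation=cv2.INTER_CUBIC)
cv2.imwrite("pics/sp_sc.png",big[205*k:275*k,125*k:205*k])
E
```

```text
(no output)
```

View pics/sp_top.png

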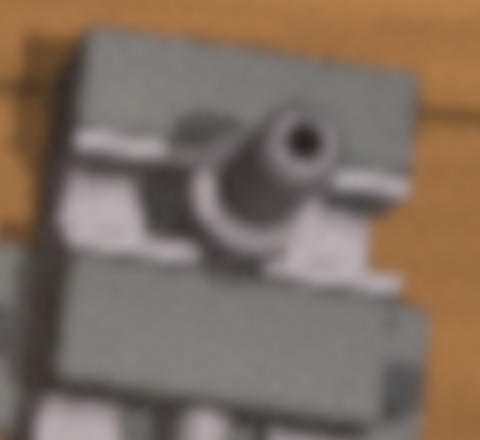

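View pics/sp_sc.png

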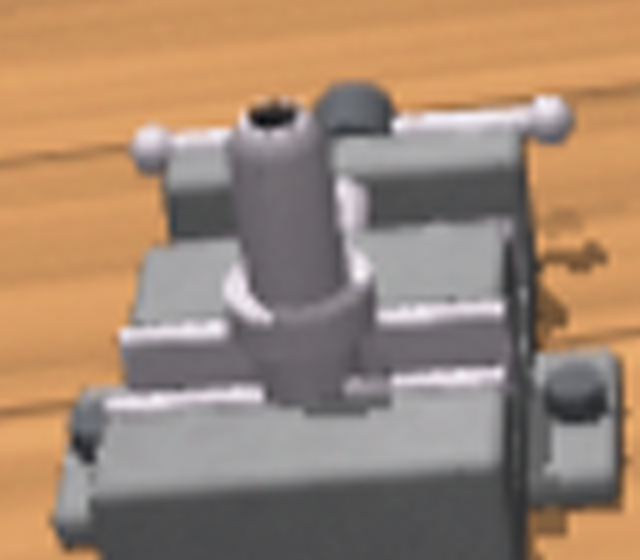

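Run:
```python
from h import *
t=ray("top",350+302/8-.44,170+141/8-.44,.13); s=ray("scene",125+273/8-.44,205+115/8-.44,.13); print(t,s)
for n,c0,off,wh,p in (("top",t,(350,170),(60,55),"a"),("scene",s,(125,205),(80,70),"b")):
    for lab,c in (("own",c0),("avg",(t+s)/2)):
        k=8; im=cv2.imread(f"pics/{n}0.png"); b=cv2.resize(im,None,fx=k,fy=k,interpolation=cv2.INTER_CUBIC)
        for z,r,col in ((.13,.008,(0,0,255)),(.124,.0125,(0,255,0)),(.082,.0185,(255,0,0)),(.082,.0125,(255,255,0))): draw(b,n,c,z,r,col,k)
        cv2.imwrite(f"pics/f{n}_{lab}.png",b[off[1]*k:(off[1]+wh[1])*k,off[0]*k:(off[0]+wh[0])*k])
A=[cv2.imread(f"pics/f{n}_own.png") for n in("top","scene")]
h=560; A=[cv2.copyMakeBorder(a,0,h-a.shape[0],0,0,cv2.BORDER_CONSTANT) for a in A]
cv2.imwrite("pics/fown.png",cv2.resize(np.hstack(A),None,fx=.7,fy=.7))
```

```text
[ 0.52294997 -0.1721728   0.13      ] [ 0.52453549 -0.1739617   0.13      ]
```

View pics/fown.png

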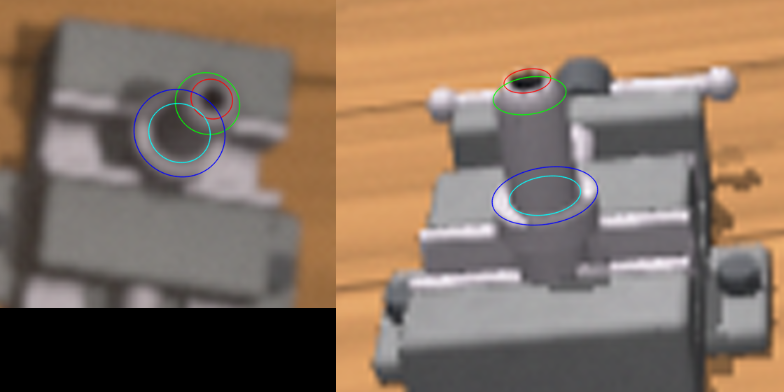

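The hole at the spindle's end is at top px (387,187) and scene px (159,219). Both views give (0.5237,-0.173) within 2 mm. They also show the same offset between the two cameras on every part, so I'll average them.

The pulley look-alikes in the top view:

| Pixel (top) | y (m) |
|---|---|
| (233,231) | 0.164 |
| (113,262) | 0.436 |
| (179,312) | 0.269 |

Lowest y is farthest to the right, so I take the one on the cardboard at (233,231). The close crop showed it boss up.

```bash
cat > go.py <<'E'
import sys,numpy as np
from h import *
def st():
    s=env.read_state(); q=np.array(s["tool_rot"]); return s,R.from_quat(q[[1,2,3,0]])
def report(tgt,zdir=None):
    """remaining shift in tool axes as fraction; rot vec fraction to have y down and tool z along zdir (either sign)"""
    s,r=st(); p=np.array(s["ee_pos"]); M=r.as_matrix()
    d=np.array(tgt)-p
    z=M[:,2]
    if zdir is None: zd=z*[1,1,0]
    else: zd=np.array([*zdir,0.]); zd=zd*np.sign(zd@z)
    zd/=np.linalg.norm(zd); y=np.array([0,0,-1.]); x=np.cross(y,zd); Rt=np.column_stack([x,y,zd])
    rv=(r.inv()*R.from_matrix(Rt)).as_rotvec()
    print("t",round(s["t"],2),"p",p.round(4),"open",round(s["opening"],4),"F",np.round(s["wrist_force"],1))
    print("toolx",M[:,0].round(3),"toolz",M[:,2].round(3))
    print("d world mm",(d*1000).round(1)," shift frac xyz (now)",(r.inv().apply(d)/.5).round(4)," (after turn)",(Rt.T@d/.5).round(4)," turn frac",(rv/np.pi).round(4),"deg",np.degrees(rv).round(1))
if __name__=="__main__":
    a=list(map(float,sys.argv[1:])); report(a[:3],a[3:5] if len(a)>3 else None)
E
python3 go.py .4218 .2973 .15 0 1; python3 go.py .4218 .2973 .15
```

```text
t 0.1 p [0.2384 0.6041 0.1931] open 0.0854 F [-0.1  0.4  0.3]
toolx [ 0.93  -0.367  0.   ] toolz [ 0.367  0.93  -0.002]
d world mm [ 183.4 -306.8  -43.1]  shift frac xyz (now) [ 0.5664  0.087  -0.436 ]  (after turn) [ 0.3668  0.0863 -0.6136]  turn frac [ 5.000e-04 -1.196e-01 -1.000e-04] deg [  0.1 -21.5  -0. ]
t 0.1 p [0.2384 0.6041 0.1931] open 0.0854 F [-0.1  0.4  0.3]
toolx [ 0.93  -0.367  0.   ] toolz [ 0.367  0.93  -0.002]
d world mm [ 183.4 -306.8  -43.1]  shift frac xyz (now) [ 0.5664  0.087  -0.436 ]  (after turn) [ 0.5664  0.0863 -0.4362]  turn frac [0.0005 0.     0.    ] deg [0.1 0.  0. ]
```

```bash
python3 -m jog '[[1,0.05,0,-0.06,0,-0.04,0],[1,0.05,0,-0.07,0,-0.04,0],[1,0.05,0,-0.08,0,-0.04,0],[1,0.05,0,-0.08,0,0,0],[1,0.05,0,-0.08,0,0,0]]' 40; python3 go.py .4218 .2973 .10 0 1
```

```text
t: 0.6
ee_pos: [0.3338, 0.4041, 0.1895]
tool_rot: [-0.706, 0.708, 0.009, -0.013]
wrist_force: [0.7, 0.0, -0.0]
opening: 0.0856
t 0.6 p [0.3338 0.4041 0.1895] open 0.0856 F [ 0.7  0.  -0. ]
toolx [ 0.999  0.032 -0.005] toolz [-0.032  0.999 -0.003]
d world mm [  88.  -106.8  -89.5]  shift frac xyz (now) [ 0.17    0.1787 -0.2187]  (after turn) [ 0.176   0.179  -0.2137]  turn frac [ 0.0009  0.0102 -0.0017] deg [ 0.2  1.8 -0.3]
```

```bash
python3 -m jog '[[1,0.05,0.05,-0.07,0,0.01,0],[1,0.05,0.05,-0.07,0,0,0],[1,0.05,0.05,-0.05,0,0,0],[1,0.01,0.02,-0.01,0,0,0],[1,0,0,0,0,0,0]]'; python3 go.py .4218 .2973 .07 0 1
```

```text
t: 1.1
ee_pos: [0.42, 0.2947, 0.1032]
tool_rot: [-0.706, 0.708, -0.005, 0.003]
wrist_force: [-0.3, 0.2, -0.3]
opening: 0.0853
t 1.1 p [0.42   0.2947 0.1032] open 0.0853 F [-0.3  0.2 -0.3]
toolx [ 1.    -0.012 -0.003] toolz [ 0.012  1.    -0.003]
d world mm [  1.8   2.6 -33.2]  shift frac xyz (now) [0.0037 0.0663 0.0055]  (after turn) [0.0036 0.0664 0.0052]  turn frac [ 0.001  -0.0039 -0.0009] deg [ 0.2 -0.7 -0.2]
```

```bash
python3 -m jog '[[1,0.0036,0.06,0.005,0.001,-0.004,-0.001],[1,0,0.06,0,0,0,0],[1,0,0.06,0,0,0,0],[1,0,0.01,0,0,0,0],[1,0,0,0,0,0,0]]'; python3 go.py .4218 .2973 .003 0 1
```

```text
t: 1.6
ee_pos: [0.4208, 0.3062, 0.0093]
tool_rot: [0.71, -0.704, -0.004, 0.002]
wrist_force: [-0.3, -0.2, 0.4]
opening: 0.0854
t 1.6 p [0.4208 0.3062 0.0093] open 0.0854 F [-0.3 -0.2  0.4]
toolx [1.    0.009 0.004] toolz [-0.009  1.     0.008]
d world mm [ 1.  -8.9 -6.3]  shift frac xyz (now) [ 0.0019  0.0125 -0.0178]  (after turn) [ 0.0021  0.0126 -0.0177]  turn frac [-0.0024  0.0028  0.0012] deg [-0.4  0.5  0.2]
```

```bash
python3 -m jog '[[1,0.002,0,-0.018,0,0,0],[1,0,0,0,0,0,0]]'; python3 go.py .4218 .2973 .003 0 1
```

```text
t: 1.8
ee_pos: [0.4224, 0.2988, 0.0116]
tool_rot: [0.711, -0.704, -0.006, 0.002]
wrist_force: [0.5, 0.4, 0.4]
opening: 0.0859
t 1.8 p [0.4224 0.2988 0.0116] open 0.0859 F [0.5 0.4 0.4]
toolx [1.    0.011 0.006] toolz [-0.011  1.     0.01 ]
d world mm [-0.6 -1.5 -8.6]  shift frac xyz (now) [-0.0013  0.0172 -0.0031]  (after turn) [-0.0011  0.0172 -0.0029]  turn frac [-0.0032  0.0036  0.0019] deg [-0.6  0.6  0.3]
```

```bash
python3 -m jog '[[1,-0.001,0.014,-0.003,-0.003,0.003,0.002],[1,0,0,0,0,0,0]]'; python3 go.py .4218 .2973 .003 0 1
```

```text
t: 2.0
ee_pos: [0.4233, 0.2981, 0.0066]
tool_rot: [0.708, -0.706, -0.001, -0.001]
wrist_force: [0.1, -0.1, 0.4]
opening: 0.0857
t 2.0 p [0.4233 0.2981 0.0066] open 0.0857 F [ 0.1 -0.1  0.4]
toolx [1.    0.    0.003] toolz [-0.     1.     0.003]
d world mm [-1.5 -0.8 -3.6]  shift frac xyz (now) [-0.003   0.0071 -0.0016]  (after turn) [-0.003   0.0071 -0.0016]  turn frac [-0.0009  0.0001  0.0008] deg [-0.2  0.   0.1]
```

```bash
python3 -c "
from h import *
a=env.capture('top');cv2.imwrite('pics/t1.png',cv2.resize(a[190:270,130:230,::-1],None,fx=6,fy=6,interpolation=cv2.INTER_CUBIC))"
```

```text
(no output)
```

View pics/t1.png

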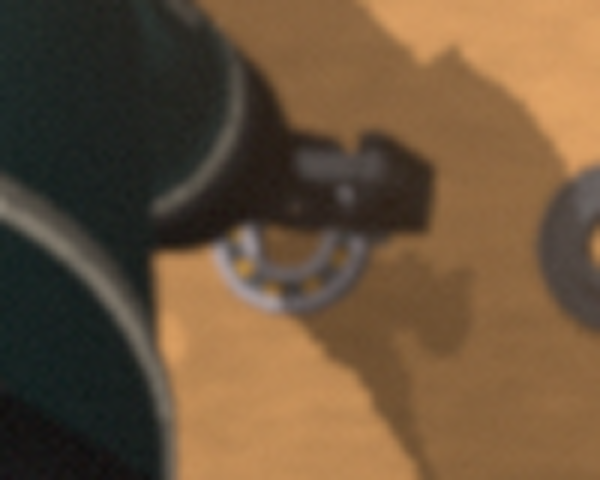

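The bearing's near half shows under the gripper at crop (290,260), between the fingers. Next I lower the last few mm and close.

```bash
python3 -m jog '[[1,-0.003,0.007,-0.001,-0.001,0,0.001],[1,0,0,0,0,0,0],[-0.2,0,0,0,0,0,0],[-0.2,0,0,0,0,0,0],[-0.2,0,0,0,0,0,0]]' 40; python3 go.py .4218 .2973 .003 0 1
```

```text
t: 2.55
ee_pos: [0.4222, 0.2983, 0.0035]
tool_rot: [0.707, -0.707, -0.0, 0.0]
wrist_force: [0.1, -0.2, 0.3]
opening: 0.044
t 2.55 p [0.4222 0.2983 0.0035] open 0.044 F [ 0.1 -0.2  0.3]
toolx [1.    0.001 0.   ] toolz [-0.001  1.     0.001]
d world mm [-0.4 -1.  -0.5]  shift frac xyz (now) [-0.0009  0.001  -0.0019]  (after turn) [-0.0009  0.001  -0.0019]  turn frac [-0.0002  0.0002  0.0001] deg [-0.  0.  0.]
```

```bash
python3 -c "
from h import *
a=env.capture('top')[190:270,130:230,::-1];b=env.capture('scene')[150:250,310:430,::-1]
f=lambda a:cv2.resize(a,(400,int(400*a.shape[0]/a.shape[1])),interpolation=cv2.INTER_CUBIC)
a=f(a);b=f(b);a=cv2.copyMakeBorder(a,0,b.shape[0]-a.shape[0],0,0,0)
cv2.imwrite('pics/t2.png',np.hstack([a,b]))"; python3 go.py .4218 .2973 .003 0 1
```

```text
t 2.65 p [0.4223 0.2983 0.0035] open 0.0341 F [ 0.2  0.8 -0.2]
toolx [1.    0.001 0.   ] toolz [-0.001  1.     0.001]
d world mm [-0.5 -1.  -0.5]  shift frac xyz (now) [-0.0009  0.001  -0.0019]  (after turn) [-0.0009  0.001  -0.0019]  turn frac [-0.0002  0.0002  0.0001] deg [-0.  0.  0.]
```

View pics/t2.png

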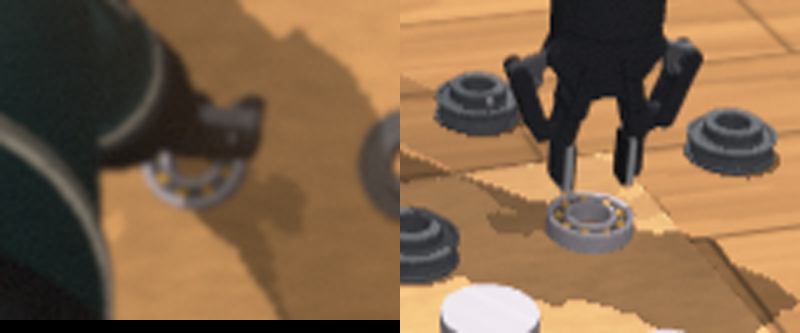

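Run:
```python
from h import *
for n in("top","scene"):
    K,Rm,t=cal(n); print(n,"cam",(-Rm.T@t).round(3)); print(proj(n,[[.4222,.2983,.0035],[.4222,.2983,.045],[.4222,.2983,.08],[.4218,.2973,.018],[.4222,.28,.01],[.4222,.315,.01]]).round(1))
# mid of finger tips scene crop (597,186) -> px
u,v=310+(597-400)*.3,150+186*.3
print(u,v)
for z in (0.0,.01,.02,.03,.04,.05): print(z,ray("scene",u,v,z).round(3))
```

```text
top cam [0.262 0.05  0.949]
[[179.2 229. ]
 [174.9 225.7]
 [171.  222.7]
 [178.1 228.1]
 [186.1 229. ]
 [171.7 228.1]]
scene cam [ 1.418 -0.113  0.662]
[[367.  218.3]
 [368.2 203.2]
 [369.3 190.1]
 [366.9 213.1]
 [359.8 216.9]
 [373.8 215.2]]
369.1 205.8
0.0 [0.362 0.326 0.   ]
0.01 [0.378 0.319 0.01 ]
0.02 [0.394 0.313 0.02 ]
0.03 [0.41  0.306 0.03 ]
0.04 [0.426 0.299 0.04 ]
0.05 [0.442 0.293 0.05 ]
```

Run:
```python
from h import *
p=np.array([.2384,.6041,.1931]); print(proj("scene",[p,p+[0,0,.035]]).round(1))
im=cv2.imread("pics/scene0.png"); im=cv2.resize(im[30:110,430:530],None,fx=6,fy=6,interpolation=cv2.INTER_CUBIC)
for q,c in zip(proj("scene",[p,p+[0,0,.019],p+[0,0,.035]]),((0,0,255),(0,255,0),(255,0,0))):
    cv2.circle(im,tuple(int(v) for v in (q-[430,30])*6),4,c,-1)
cv2.imwrite("pics/st.png",im)
```

```text
[[460.2 105.4]
 [462.4  92.2]]
```

View pics/st.png

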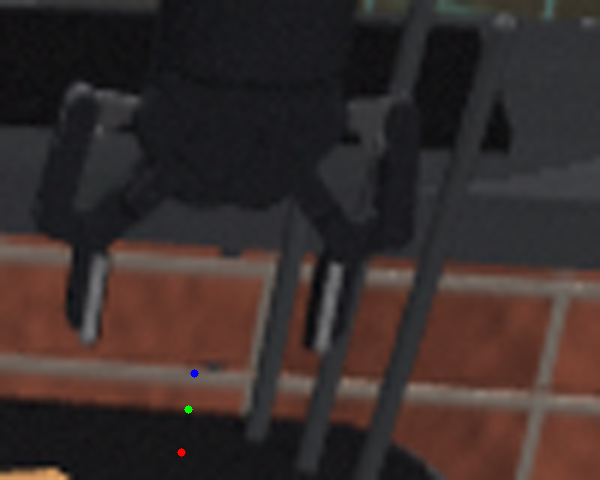

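In the right-hand view the fingertips, at crop (567,190) and (625,185), hang about 35 mm above where the reported TCP projects. The start picture shows the same gap of about 48 mm with the gripper open. So the real tips sit some 34 mm behind the reported TCP. I'll measure this by touching bare cardboard with the fingers shut.

```bash
python3 -m jog '[[-1,0,-0.06,0,0,0,0],[-1,0.08,0,0,0,0,0],[-1,0.07,0,0,0,0,0],[-1,0,0.03,0,0,0,0],[-1,0,0,0,0,0,0]]'; python3 go.py .5 .298 -.02 0 1
python3 -c "
from h import *
b=env.capture('scene')[150:250,310:430,::-1]
cv2.imwrite('pics/t3.png',cv2.resize(b,None,fx=5,fy=5,interpolation=cv2.INTER_CUBIC))"
```

```text
t: 3.15
ee_pos: [0.4984, 0.2986, 0.0192]
tool_rot: [0.707, -0.707, -0.001, 0.001]
wrist_force: [-0.4, -0.5, -0.4]
opening: 0.0004
t 3.15 p [0.4984 0.2986 0.0192] open 0.0004 F [-0.4 -0.5 -0.4]
toolx [ 1.     0.003 -0.   ] toolz [-0.003  1.     0.   ]
d world mm [  1.6  -0.6 -39.2]  shift frac xyz (now) [ 0.0031  0.0785 -0.0012]  (after turn) [ 0.0031  0.0785 -0.0011]  turn frac [-0.0001  0.0009 -0.    ] deg [-0.   0.2 -0. ]
```

View pics/t3.png

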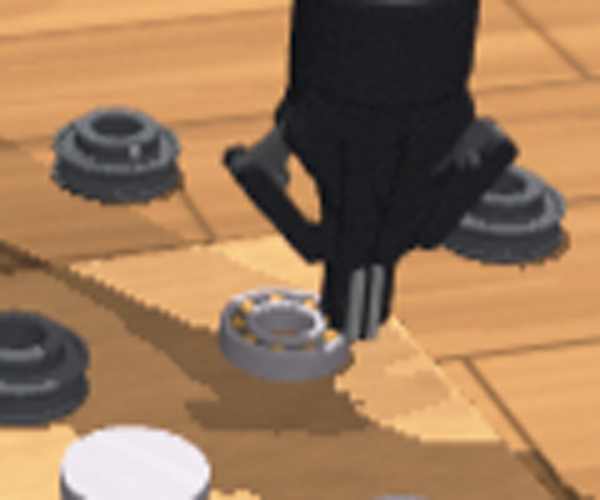

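The shut fingertips are at crop (362,338), scene px (382.3,217.5). The shadow shows they're still well above the board, so I lower in small steps.

```bash
python3 - <<'E'
from h import *
for z in np.arange(.02,.08,.01): print(z.round(2),proj("scene",[.4984,.2986,z]).round(1))
E
python3 -m jog '[[-1,0,0.03,0,0,0,0],[-1,0,0.02,0,0,0,0],[-1,0,0,0,0,0,0]]'; python3 -m jog '[[-1,0,0.01,0,0,0,0],[-1,0,0,0,0,0,0]]'
```

```text
0.02 [[379.4 229.5]]
0.03 [[379.8 225.8]]
0.04 [[380.2 222. ]]
0.05 [[380.5 218.1]]
0.06 [[380.9 214.3]]
0.07 [[381.3 210.4]]
t: 3.5
ee_pos: [0.4971, 0.2995, -0.0065]
tool_rot: [0.708, -0.707, -0.002, 0.002]
wrist_force: [-0.6, -0.2, 0.3]
opening: -0.0001
t: 3.7
ee_pos: [0.4958, 0.2997, -0.0125]
tool_rot: [0.707, -0.707, -0.002, 0.003]
wrist_force: [-0.4, 0.0, -0.6]
opening: -0.0002
```

```bash
python3 -m jog '[[-1,0,0.014,0,0,0,0],[-1,0,0.006,0,0,0,0],[-1,0,0,0,0,0,0]]'; python3 -m jog '[[-1,0,0.004,0,0,0,0],[-1,0,0.003,0,0,0,0]]';python3 -m jog '[[-1,0,0.003,0,0,0,0],[-1,0,0.003,0,0,0,0]]'
```

```text
t: 4.0
ee_pos: [0.4959, 0.3001, -0.0229]
tool_rot: [0.707, -0.707, -0.002, 0.002]
wrist_force: [0.5, 0.6, 0.1]
opening: -0.0002
t: 4.2
ee_pos: [0.4962, 0.3002, -0.0263]
tool_rot: [0.708, -0.707, -0.002, 0.002]
wrist_force: [-0.0, -0.6, 0.0]
opening: -0.0001
t: 4.4
ee_pos: [0.4964, 0.3003, -0.0294]
tool_rot: [0.708, -0.707, -0.002, 0.002]
wrist_force: [0.4, -0.1, 0.1]
opening: -0.0003
```

```bash
python3 -m jog '[[-1,0,0.003,0,0,0,0],[-1,0,0.002,0,0,0,0]]';python3 -m jog '[[-1,0,0.002,0,0,0,0],[-1,0,0.002,0,0,0,0]]';python3 -c "
from h import *
b=env.capture('scene')[150:250,310:430,::-1]
cv2.imwrite('pics/t4.png',cv2.resize(b,None,fx=5,fy=5,interpolation=cv2.INTER_CUBIC))"
```

```text
t: 4.6
ee_pos: [0.4965, 0.3003, -0.0321]
tool_rot: [0.708, -0.706, -0.002, 0.002]
wrist_force: [0.5, -0.0, -0.3]
opening: 0.0
t: 4.8
ee_pos: [0.4966, 0.3003, -0.0342]
tool_rot: [0.708, -0.706, -0.002, 0.002]
wrist_force: [-0.6, -0.9, 12.1]
opening: -0.0001
```

View pics/t4.png

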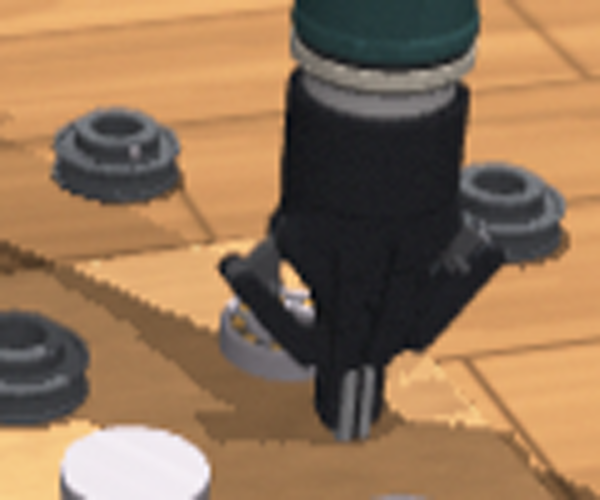

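Contact came at reported z = -0.034 with 12 N, on cardboard at 3 mm, and the tips stand on it at crop (357,432). So the true tip is the reported z plus 37 mm. I'll use that from here on.

```bash
python3 - <<'E'
from h import *
print(proj("scene",[[.4966,.3003,.003],[.5076,.3003,.003]]),310+357/5-.4,150+434/5-.4)
E
python3 -m jog '[[1,0,-0.07,0,0,0,0],[1,0,-0.07,0,0,0,0],[1,-0.07,0,0,0,0,0],[1,-0.07,0,0,0,0,0],[1,0,0,0,0,0,0]]'; python3 go.py .4218 .2973 -.02 0 1
```

```text
[[379.20504606 235.3233627 ]
 [381.0047167  237.9794559 ]] 381.0 236.4
t: 5.35
ee_pos: [0.4253, 0.2994, 0.0378]
tool_rot: [0.708, -0.706, -0.002, 0.001]
wrist_force: [1.1, 0.6, 0.1]
opening: 0.0724
t 5.35 p [0.4253 0.2994 0.0378] open 0.0724 F [1.1 0.6 0.1]
toolx [1.    0.004 0.001] toolz [-0.004  1.     0.002]
d world mm [ -3.5  -2.1 -57.8]  shift frac xyz (now) [-0.007   0.1155 -0.0043]  (after turn) [-0.0069  0.1156 -0.0042]  turn frac [-0.0006  0.0013  0.0002] deg [-0.1  0.2  0. ]
```

```bash
python3 -m jog '[[1,-0.006,0.03,-0.004,0,0.001,0],[1,0,0.03,0,0,0,0],[1,0,0.03,0,0,0,0],[1,0,0.02,0,0,0,0],[1,0,0,0,0,0,0]]'; python3 go.py .4220 .2970 -.035 0 1
```

```text
t: 5.85
ee_pos: [0.4256, 0.299, -0.0174]
tool_rot: [0.709, -0.705, -0.003, -0.002]
wrist_force: [0.0, -0.5, 0.8]
opening: 0.0852
t 5.85 p [ 0.4256  0.299  -0.0174] open 0.0852 F [ 0.  -0.5  0.8]
toolx [1.    0.002 0.006] toolz [-0.002  1.     0.005]
d world mm [ -3.6  -2.  -17.6]  shift frac xyz (now) [-0.0074  0.0351 -0.0041]  (after turn) [-0.0072  0.0351 -0.0039]  turn frac [-0.0016  0.0005  0.0019] deg [-0.3  0.1  0.3]
```

```bash
python3 -m jog '[[1,-0.007,0.015,-0.004,-0.001,0,0.002],[1,0,0.014,0,0,0,0],[1,0,0.005,0,0,0,0],[1,0,0,0,0,0,0]]'; python3 go.py .4220 .2970 -.035 0 1
```

```text
t: 6.25
ee_pos: [0.4233, 0.2972, -0.035]
tool_rot: [0.708, -0.706, -0.001, 0.0]
wrist_force: [-0.2, 0.1, 0.3]
opening: 0.0854
t 6.25 p [ 0.4233  0.2972 -0.035 ] open 0.0854 F [-0.2  0.1  0.3]
toolx [1.    0.001 0.001] toolz [-0.001  1.     0.002]
d world mm [-1.3 -0.2  0. ]  shift frac xyz (now) [-0.0026 -0.0001 -0.0004]  (after turn) [-0.0026 -0.0001 -0.0004]  turn frac [-0.0008  0.0003  0.0002] deg [-0.1  0.1  0. ]
```

```bash
python3 -m jog '[[1,-0.0026,0,0,-0.001,0,0],[-0.2,0,0,0,0,0,0],[-0.2,0,0,0,0,0,0],[-0.2,0,0,0,0,0,0],[-0.2,0,0,0,0,0,0]]' 50; python3 go.py .4220 .2970 -.035 0 1;python3 -c "
from h import *
b=env.capture('scene')[150:250,310:430,::-1]
cv2.imwrite('pics/t5.png',cv2.resize(b,None,fx=5,fy=5,interpolation=cv2.INTER_CUBIC))"
```

```text
t: 6.75
ee_pos: [0.4225, 0.2979, -0.0334]
tool_rot: [0.707, -0.707, -0.001, -0.0]
wrist_force: [-0.1, 0.3, -1.0]
opening: 0.0597
t 6.75 p [ 0.4225  0.2979 -0.0334] open 0.0597 F [-0.1  0.3 -1. ]
toolx [1.    0.001 0.002] toolz [-0.001  1.     0.   ]
d world mm [-0.5 -0.9 -1.6]  shift frac xyz (now) [-0.001   0.0033 -0.0018]  (after turn) [-0.001   0.0033 -0.0018]  turn frac [-0.0001  0.0003  0.0007] deg [-0.   0.1  0.1]
```

View pics/t5.png

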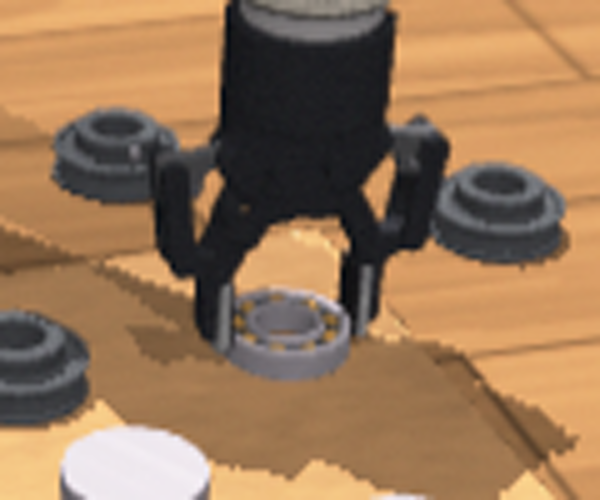

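The pads hold the bearing at opening 0.06 (crop (290,330)). Next I lift and travel.

```bash
python3 -m jog '[[-0.2,0,-0.04,0,0,0,0],[-0.2,0,-0.08,0,0,0,0],[-0.2,0,-0.1,0,0,0,0],[-0.2,0,-0.1,0,0,0,0],[-0.2,0,-0.03,0,0,0,0]]'; python3 -m jog '[[-0.2,0.02,0,-0.06,0,0,0],[-0.2,0.02,0,-0.08,0,0,0],[-0.2,0.02,0,-0.09,0,0,0],[-0.2,0.02,0,-0.09,0,0,0],[-0.2,0.02,0,-0.09,0,0,0]]'; python3 go.py .5242 -.1735 .15 0 1
```

```text
t: 7.3
ee_pos: [0.4192, 0.2956, 0.1431]
tool_rot: [-0.705, 0.709, -0.002, -0.003]
wrist_force: [0.0, -0.0, -1.1]
opening: 0.0599
t: 7.8
ee_pos: [0.472, 0.0944, 0.1476]
tool_rot: [0.708, -0.706, -0.007, 0.006]
wrist_force: [0.6, 0.9, -1.5]
opening: 0.0597
t 7.8 p [0.472  0.0944 0.1476] open 0.0597 F [ 0.6  0.9 -1.5]
toolx [1.    0.018 0.001] toolz [-0.018  1.     0.002]
d world mm [  52.2 -267.9    2.4]  shift frac xyz (now) [ 0.0948 -0.006  -0.5376]  (after turn) [ 0.1045 -0.0049 -0.5358]  turn frac [-0.0008  0.0057  0.0005] deg [-0.1  1.   0.1]
```

```bash
python3 -m jog '[[-0.2,0.02,0,-0.09,0,0,0],[-0.2,0.02,0,-0.09,0,0,0],[-0.2,0.02,0,-0.09,0,0,0],[-0.2,0.02,0,-0.09,0,0,0],[-0.2,0.01,0,-0.07,0,0,0]]'; python3 go.py .5242 -.1735 .15 0 1
```

```text
t: 8.3
ee_pos: [0.5204, -0.1301, 0.1467]
tool_rot: [0.708, -0.706, -0.007, 0.006]
wrist_force: [1.0, 0.1, -2.7]
opening: 0.0597
t 8.3 p [ 0.5204 -0.1301  0.1467] open 0.0597 F [ 1.   0.1 -2.7]
toolx [1.    0.017 0.002] toolz [-0.017  1.     0.002]
d world mm [  3.8 -43.4   3.3]  shift frac xyz (now) [ 0.0061 -0.0069 -0.0869]  (after turn) [ 0.0076 -0.0067 -0.0868]  turn frac [-0.0007  0.0055  0.0005] deg [-0.1  1.   0.1]
```

```bash
python3 -m jog '[[-0.2,0.006,0.02,-0.05,-0.001,0.005,0],[-0.2,0.002,0.02,-0.025,0,0,0],[-0.2,0,0,0,0,0,0],[-0.2,0,0,0,0,0,0]]'; python3 go.py .5242 -.1735 .115 0 1
```

```text
t: 8.7
ee_pos: [0.5234, -0.1763, 0.1253]
tool_rot: [-0.706, 0.708, -0.003, 0.004]
wrist_force: [0.1, 1.0, -2.2]
opening: 0.0601
t 8.7 p [ 0.5234 -0.1763  0.1253] open 0.0601 F [ 0.1  1.  -2.2]
toolx [ 1.   -0.01  0.  ] toolz [ 0.01   1.    -0.004]
d world mm [  0.8   2.8 -10.3]  shift frac xyz (now) [0.0015 0.0206 0.0058]  (after turn) [0.0016 0.0207 0.0057]  turn frac [ 0.0012 -0.0032  0.0001] deg [ 0.2 -0.6  0. ]
```

```bash
python3 -m jog '[[-0.2,0.0015,0.015,0.006,0.001,-0.003,0],[-0.2,0,0,0,0,0,0],[-0.2,0,0,0,0,0,0]]'; python3 go.py .5242 -.1735 .09 0 1
cat > look.py <<'E'
import sys
from h import *
name=sys.argv[1]; draws=eval(sys.argv[2]) if len(sys.argv)>2 else []
A=[]
for n,x0,y0,w,h in (("top",345,150,70,90),("scene",120,160,80,103)):
    k=5; im=env.capture(n)[:,:,::-1]; b=cv2.resize(im,None,fx=k,fy=k,interpolation=cv2.INTER_CUBIC)
    for c,z,r in draws: draw(b,n,c,z,r,(0,0,255),k)
    b=b[y0*k:(y0+h)*k,x0*k:(x0+w)*k]; A.append(b)
H=max(a.shape[0] for a in A)
cv2.imwrite(f"pics/{name}.png",np.hstack([cv2.copyMakeBorder(a,0,H-a.shape[0],0,0,0) for a in A]))
E
python3 look.py p1
```

```text
t: 9.0
ee_pos: [0.5247, -0.1694, 0.1178]
tool_rot: [0.708, -0.707, -0.002, 0.002]
wrist_force: [-0.1, -1.1, -1.2]
opening: 0.06
t 9.0 p [ 0.5247 -0.1694  0.1178] open 0.06 F [-0.1 -1.1 -1.2]
toolx [1.    0.005 0.001] toolz [-0.005  1.     0.001]
d world mm [ -0.5  -4.1 -27.8]  shift frac xyz (now) [-0.001   0.0555 -0.0083]  (after turn) [-0.0009  0.0555 -0.0082]  turn frac [-0.0004  0.0016  0.0003] deg [-0.1  0.3  0. ]
```

View pics/p1.png

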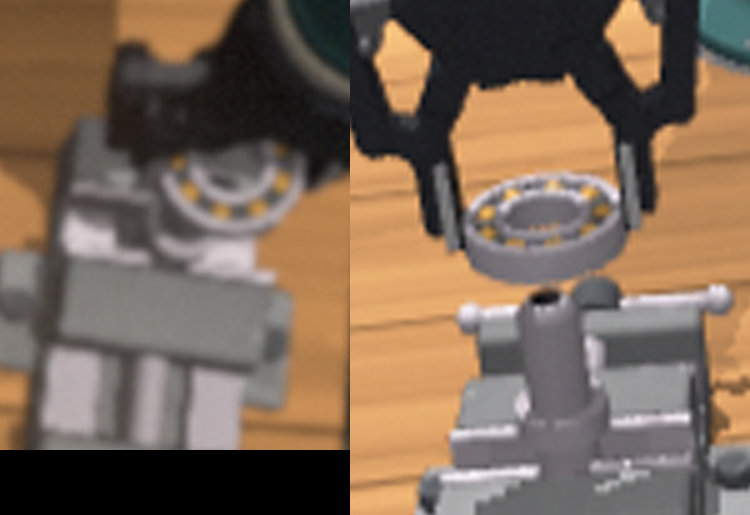

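The bearing hangs over the shaft. Its centre in the scene crop (545,225) is about 4–5 mm too far to +y of the shaft axis, which passes (545,298). I correct that and descend.

```bash
python3 -m jog '[[-0.2,-0.001,0.01,-0.008,0,0.001,0],[-0.2,0,0.01,0,0,0,0],[-0.2,0,0,0,0,0,0]]'; python3 go.py .5242 -.1735 .10 0 1
```

```text
t: 9.4
ee_pos: [0.5245, -0.1733, 0.1075]
tool_rot: [0.708, -0.707, -0.002, 0.0]
wrist_force: [0.2, 0.9, -1.6]
opening: 0.0596
t 9.4 p [ 0.5245 -0.1733  0.1075] open 0.0596 F [ 0.2  0.9 -1.6]
toolx [1.    0.003 0.002] toolz [-0.003  1.     0.001]
d world mm [-0.3 -0.2 -7.5]  shift frac xyz (now) [-0.0006  0.015  -0.0004]  (after turn) [-0.0006  0.015  -0.0003]  turn frac [-0.0004  0.0008  0.0006] deg [-0.1  0.1  0.1]
```

```bash
python3 -m jog '[[-0.2,-0.0005,0.01,0,0,0.001,0],[-0.2,0,0.006,0,0,0,0],[-0.2,0,0,0,0,0,0]]'; python3 go.py .5242 -.1735 .09 0 1; python3 look.py p2 '[((.5237,-.1735),.13,.008)]'
```

```text
t: 9.7
ee_pos: [0.524, -0.1735, 0.0985]
tool_rot: [0.708, -0.707, 0.0, -0.001]
wrist_force: [0.4, -0.8, -1.7]
opening: 0.0599
t 9.7 p [ 0.524  -0.1735  0.0985] open 0.0599 F [ 0.4 -0.8 -1.7]
toolx [ 1.    -0.001  0.001] toolz [0.001 1.    0.001]
d world mm [ 0.2  0.  -8.5]  shift frac xyz (now) [0.0004 0.0169 0.    ]  (after turn) [0.0004 0.0169 0.    ]  turn frac [-0.0004 -0.0005  0.0004] deg [-0.1 -0.1  0.1]
```

View pics/p2.png

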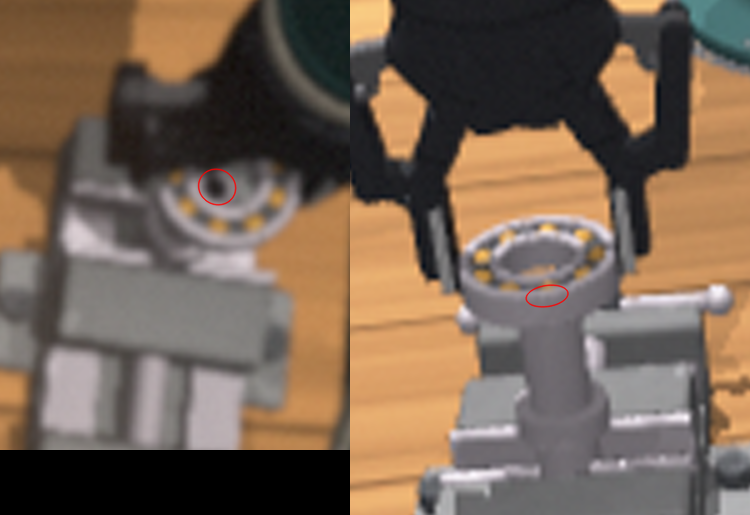

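The shaft end shows inside the bore in the top view (218,187), and the scene view shows the bearing directly over the shaft. Next I lower it with force checks.

```bash
python3 -m jog '[[-0.2,0,0.01,0,0,0,0],[-0.2,0,0.01,0,0,0,0],[-0.2,0,0,0,0,0,0]]'; python3 go.py .5242 -.1735 .0456 0 1
```

```text
t: 10.1
ee_pos: [0.5246, -0.1736, 0.0883]
tool_rot: [0.707, -0.707, -0.0, -0.001]
wrist_force: [0.4, 0.7, -2.0]
opening: 0.0599
t 10.1 p [ 0.5246 -0.1736  0.0883] open 0.0599 F [ 0.4  0.7 -2. ]
toolx [ 1.    -0.001  0.003] toolz [0.001 1.    0.001]
d world mm [ -0.4   0.1 -42.7]  shift frac xyz (now) [-0.001   0.0855  0.0001]  (after turn) [-0.0008  0.0855  0.0002]  turn frac [-0.0003 -0.0004  0.0008] deg [-0.1 -0.1  0.1]
```

```bash
python3 -m jog '[[-0.2,-0.001,0.012,0,0,0,0.001],[-0.2,0,0.012,0,0,0,0],[-0.2,0,0,0,0,0,0]]';python3 -m jog '[[-0.2,0,0.012,0,0,0,0],[-0.2,0,0.012,0,0,0,0],[-0.2,0,0,0,0,0,0]]'; python3 go.py .5242 -.1735 .0456 0 1
```

```text
t: 10.4
ee_pos: [0.524, -0.1735, 0.0751]
tool_rot: [0.707, -0.707, 0.001, -0.0]
wrist_force: [-0.5, 0.7, -2.6]
opening: 0.0599
t: 10.7
ee_pos: [0.5239, -0.1735, 0.0619]
tool_rot: [0.707, -0.707, 0.001, 0.0]
wrist_force: [-1.0, 0.0, -1.9]
opening: 0.0598
t 10.7 p [ 0.5239 -0.1735  0.0619] open 0.0598 F [-1.   0.  -1.9]
toolx [ 1.    -0.001 -0.001] toolz [0.001 1.    0.001]
d world mm [  0.3  -0.  -16.3]  shift frac xyz (now) [ 0.0007  0.0325 -0.0001]  (after turn) [ 0.0006  0.0325 -0.0001]  turn frac [-0.0003 -0.0004 -0.0005] deg [-0.1 -0.1 -0.1]
```

```bash
python3 -m jog '[[-0.2,0,0.012,0,0,0,0],[-0.2,0,0.011,0,0,0,0],[-0.2,0,0,0,0,0,0]]';python3 -m jog '[[-0.2,0,0.004,0,0,0,0],[-0.2,0,0.003,0,0,0,0]]';python3 -m jog '[[-0.2,0,0.003,0,0,0,0],[-0.2,0,0,0,0,0,0]]'
```

```text
t: 11.0
ee_pos: [0.5239, -0.1735, 0.0493]
tool_rot: [0.707, -0.707, 0.001, 0.0]
wrist_force: [0.8, -0.4, -2.0]
opening: 0.0603
t: 11.2
ee_pos: [0.5241, -0.1736, 0.0456]
tool_rot: [0.707, -0.707, 0.001, -0.0]
wrist_force: [0.3, 0.0, -2.2]
opening: 0.0599
t: 11.4
ee_pos: [0.5244, -0.1737, 0.0458]
tool_rot: [0.708, -0.707, 0.001, -0.0]
wrist_force: [0.2, -0.4, -1.9]
opening: 0.0599
```

```bash
python3 -m jog '[[-0.2,0,0.004,0,0,0,0],[-0.2,0,0.002,0,0,0,0]]';python3 -m jog '[[-0.2,0,0.003,0,0,0,0],[-0.2,0,0.003,0,0,0,0]]'
```

```text
t: 11.6
ee_pos: [0.5248, -0.1738, 0.0454]
tool_rot: [0.708, -0.706, 0.0, -0.001]
wrist_force: [-4.5, 1.1, 8.0]
opening: 0.0601
t: 11.8
ee_pos: [0.5248, -0.1737, 0.0453]
tool_rot: [0.708, -0.706, 0.0, -0.001]
wrist_force: [-6.1, 1.2, 14.3]
opening: 0.0597
```

It's seated: contact at 0.0454 against a predicted 0.0456, with 14 N upward. Next I release and rise.

```bash
python3 -m jog '[[-0.2,0,-0.001,0,0,0,0],[0.5,0,0,0,0,0,0],[0.6,0,0,0,0,0,0],[0.6,0,0,0,0,0,0]]'; python3 -m jog '[[0.8,0,-0.04,0,0,0,0],[1,0,-0.06,0,0,0,0],[1,0,-0.08,0,0,0,0],[1,0,-0.08,0.0,0,0,0],[1,-0.01,0,0.08,0,0,0]]'; python3 go.py .4410 .0500 -.033 0 1; python3 look.py p3 '[((.5237,-.1735),.097,.031)]'
```

```text
t: 12.2
ee_pos: [0.5259, -0.174, 0.0465]
tool_rot: [0.708, -0.706, -0.001, -0.002]
wrist_force: [0.8, -0.5, -0.3]
opening: 0.0684
t: 12.7
ee_pos: [0.52, -0.1392, 0.1792]
tool_rot: [0.707, -0.707, 0.004, -0.003]
wrist_force: [1.4, -0.2, -0.4]
opening: 0.0854
t 12.7 p [ 0.52   -0.1392  0.1792] open 0.0854 F [ 1.4 -0.2 -0.4]
toolx [ 1.   -0.01 -0.  ] toolz [0.01 1.   0.  ]
d world mm [ -79.   189.2 -212.2]  shift frac xyz (now) [-0.1616  0.4246  0.3767]  (after turn) [-0.1579  0.4244  0.3785]  turn frac [-0.0001 -0.0033 -0.0001] deg [-0.  -0.6 -0. ]
```

View pics/p3.png

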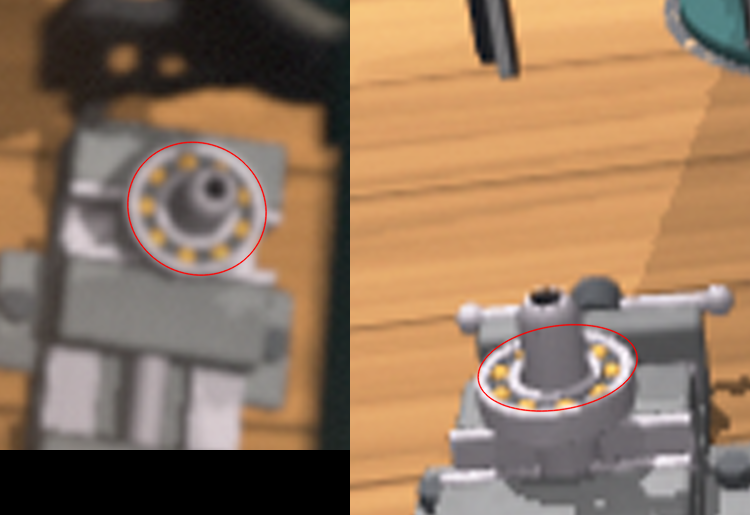

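The bearing sits flat: the predicted 62 mm circle at z = 97 mm lies on its rim in both views. Now the spacer.

```bash
python3 -m jog '[[1,-0.04,0,0.09,0,-0.003,0],[1,-0.04,0.02,0.09,0,0,0],[1,-0.04,0.05,0.09,0,0,0],[1,-0.03,0.06,0.06,0,0,0],[1,0,0.06,0.02,0,0,0]]'; python3 go.py .4410 .0503 -.0325 0 1
```

```text
t: 13.3
ee_pos: [0.4442, 0.0429, 0.0842]
tool_rot: [0.71, -0.704, -0.005, 0.004]
wrist_force: [0.8, -1.1, -0.4]
opening: 0.0854
t 13.3 p [0.4442 0.0429 0.0842] open 0.0854 F [ 0.8 -1.1 -0.4]
toolx [1.    0.012 0.002] toolz [-0.012  1.     0.008]
d world mm [  -3.2    7.4 -116.7]  shift frac xyz (now) [-0.0066  0.2334  0.0129]  (after turn) [-0.0064  0.2333  0.0147]  turn frac [-0.0025  0.0039  0.0006] deg [-0.5  0.7  0.1]
```

```bash
python3 -m jog '[[1,-0.005,0.05,0.012,-0.002,0.003,0],[1,0,0.06,0,0,0,0],[1,0,0.05,0,0,0,0],[1,0,0.02,0,0,0,0],[1,0,0,0,0,0,0]]'; python3 go.py .4410 .0503 -.0325 0 1
```

```text
t: 13.8
ee_pos: [0.4374, 0.0519, -0.0132]
tool_rot: [0.707, -0.707, -0.002, 0.006]
wrist_force: [-0.7, 0.2, -0.4]
opening: 0.0856
t 13.8 p [ 0.4374  0.0519 -0.0132] open 0.0856 F [-0.7  0.2 -0.4]
toolx [ 1.     0.01  -0.006] toolz [-0.01   1.     0.001]
d world mm [  3.6  -1.6 -19.3]  shift frac xyz (now) [ 0.0073  0.0386 -0.0034]  (after turn) [ 0.0071  0.0386 -0.0033]  turn frac [-0.0002  0.0032 -0.0018] deg [-0.   0.6 -0.3]
```

```bash
python3 -m jog '[[1,0.007,0.012,-0.003,0,0.003,-0.002],[1,0,0.012,0,0,0,0],[1,0,0.01,0,0,0,0],[1,0,0,0,0,0,0]]'; python3 go.py .4410 .0503 -.0325 0 1
```

```text
t: 14.2
ee_pos: [0.4439, 0.05, -0.0291]
tool_rot: [0.708, -0.707, -0.002, -0.003]
wrist_force: [-0.5, 1.0, 0.0]
opening: 0.0856
t 14.2 p [ 0.4439  0.05   -0.0291] open 0.0856 F [-0.5  1.   0. ]
toolx [ 1.    -0.001  0.006] toolz [0.001 1.    0.001]
d world mm [-2.9  0.3 -3.4]  shift frac xyz (now) [-0.0059  0.0068  0.0005]  (after turn) [-0.0058  0.0068  0.0005]  turn frac [-0.0005 -0.0005  0.0019] deg [-0.1 -0.1  0.3]
```

```bash
python3 -m jog '[[1,-0.006,0.008,0,0,0,0.001],[1,0,0,0,0,0,0],[1,0,0,0,0,0,0]]'; python3 go.py .4410 .0503 -.0325 0 1; python3 -c "
from h import *
im=env.capture('scene')[:,:,::-1];k=6
b=cv2.resize(im,None,fx=k,fy=k,interpolation=cv2.INTER_CUBIC)
cv2.imwrite('pics/s1.png',b[190*k:260*k,220*k:320*k])"
```

```text
t: 14.5
ee_pos: [0.4414, 0.0502, -0.0326]
tool_rot: [0.708, -0.706, -0.001, -0.002]
wrist_force: [0.0, -0.2, -0.6]
opening: 0.0852
t 14.5 p [ 0.4414  0.0502 -0.0326] open 0.0852 F [ 0.  -0.2 -0.6]
toolx [ 1.    -0.002  0.004] toolz [0.002 1.    0.002]
d world mm [-0.4  0.1  0.1]  shift frac xyz (now) [-0.0008 -0.0003  0.0003]  (after turn) [-0.0008 -0.0003  0.0003]  turn frac [-0.0006 -0.0005  0.0014] deg [-0.1 -0.1  0.3]
```

View pics/s1.png

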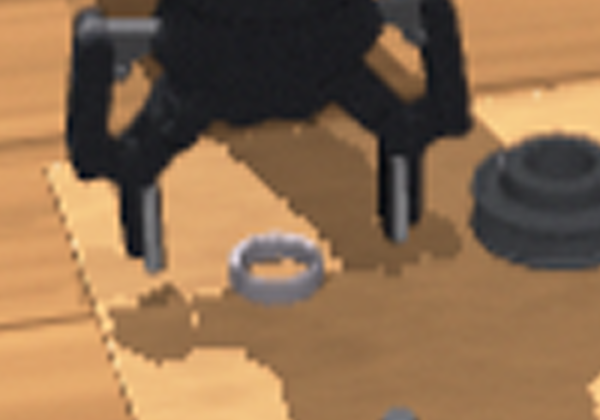

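The ring at (277,270) lies midway between the pads at (150,265) and (400,235). Closing.

```bash
python3 -m jog '[[-0.6,0,0,0,0,0,0.001],[-0.6,0,0,0,0,0,0],[-0.6,0,0,0,0,0,0],[-0.6,0,0,0,0,0,0],[-0.6,0,0,0,0,0,0]]' 40; python3 -m jog '[[-0.6,0,0,0,0,0,0],[-0.6,0,0,0,0,0,0]]'; python3 go.py .4410 .0503 -.0325 0 1
```

```text
t: 15.05
ee_pos: [0.4417, 0.0502, -0.0318]
tool_rot: [0.708, -0.706, -0.0, -0.001]
wrist_force: [-0.2, 0.1, 0.6]
opening: 0.0338
t: 15.25
ee_pos: [0.4417, 0.0503, -0.0318]
tool_rot: [0.708, -0.706, -0.0, -0.001]
wrist_force: [0.3, -0.6, 0.0]
opening: 0.0339
t 15.25 p [ 0.4417  0.0503 -0.0318] open 0.0339 F [ 0.3 -0.6  0. ]
toolx [ 1.    -0.001  0.002] toolz [0.001 1.    0.002]
d world mm [-0.7  0.  -0.7]  shift frac xyz (now) [-0.0015  0.0015  0.0001]  (after turn) [-0.0015  0.0015  0.0001]  turn frac [-0.0007 -0.0005  0.0005] deg [-0.1 -0.1  0.1]
```

```bash
python3 -m jog '[[-0.6,0,-0.04,0,0,0,0],[-0.6,0,-0.08,0,0,0,0],[-0.6,0,-0.1,0,0,0,0],[-0.6,0,-0.1,0,0,0,0],[-0.6,0.03,-0.02,-0.05,0,0,0]]'; python3 -m jog '[[-0.6,0.04,0,-0.08,0,0,0],[-0.6,0.04,0,-0.08,0,0,0],[-0.6,0.04,0,-0.08,0,0,0],[-0.6,0.02,0,-0.08,0,0,0],[-0.6,0,0,-0.06,0,0,0]]'; python3 go.py .5241 -.1735 .12 0 1
```

```text
t: 15.75
ee_pos: [0.4531, 0.0268, 0.1413]
tool_rot: [0.708, -0.707, 0.001, 0.004]
wrist_force: [1.2, -0.3, -1.0]
opening: 0.0337
t: 16.25
ee_pos: [0.5309, -0.1663, 0.145]
tool_rot: [0.708, -0.706, -0.006, 0.004]
wrist_force: [-0.2, 0.2, -1.1]
opening: 0.0336
t 16.25 p [ 0.5309 -0.1663  0.145 ] open 0.0336 F [-0.2  0.2 -1.1]
toolx [1.    0.014 0.004] toolz [-0.014  1.     0.003]
d world mm [ -6.8  -7.2 -25. ]  shift frac xyz (now) [-0.014   0.0499 -0.0143]  (after turn) [-0.0136  0.05   -0.0143]  turn frac [-0.0009  0.0043  0.0011] deg [-0.2  0.8  0.2]
```

```bash
python3 -m jog '[[-0.6,-0.012,0.02,-0.006,0,0.004,0.001],[-0.6,0,0.02,0,0,0,0],[-0.6,0,0,0,0,0,0],[-0.6,0,0,0,0,0,0]]'; python3 go.py .5241 -.1735 .11 0 1
```

```text
t: 16.65
ee_pos: [0.5232, -0.1729, 0.1225]
tool_rot: [0.708, -0.706, 0.003, -0.001]
wrist_force: [0.3, -0.2, -0.3]
opening: 0.0335
t 16.65 p [ 0.5232 -0.1729  0.1225] open 0.0335 F [ 0.3 -0.2 -0.3]
toolx [ 1.    -0.006 -0.002] toolz [0.006 1.    0.002]
d world mm [  0.9  -0.6 -12.5]  shift frac xyz (now) [ 0.0019  0.025  -0.0013]  (after turn) [ 0.0018  0.025  -0.0013]  turn frac [-0.0006 -0.0018 -0.0007] deg [-0.1 -0.3 -0.1]
```

```bash
python3 -m jog '[[-0.6,0.002,0.012,-0.001,0,-0.001,-0.001],[-0.6,0,0.01,0,0,0,0],[-0.6,0,0,0,0,0,0],[-0.6,0,0,0,0,0,0]]'; python3 go.py .5241 -.1735 .10 0 1;python3 look.py p4
```

```text
t: 17.05
ee_pos: [0.5252, -0.1694, 0.1109]
tool_rot: [0.708, -0.706, -0.002, 0.001]
wrist_force: [0.0, 0.2, -0.2]
opening: 0.0338
t 17.05 p [ 0.5252 -0.1694  0.1109] open 0.0338 F [ 0.   0.2 -0.2]
toolx [1.    0.004 0.002] toolz [-0.004  1.     0.003]
d world mm [ -1.1  -4.1 -10.9]  shift frac xyz (now) [-0.0022  0.0217 -0.0083]  (after turn) [-0.0021  0.0217 -0.0082]  turn frac [-0.0011  0.0012  0.0006] deg [-0.2  0.2  0.1]
```

View pics/p4.png

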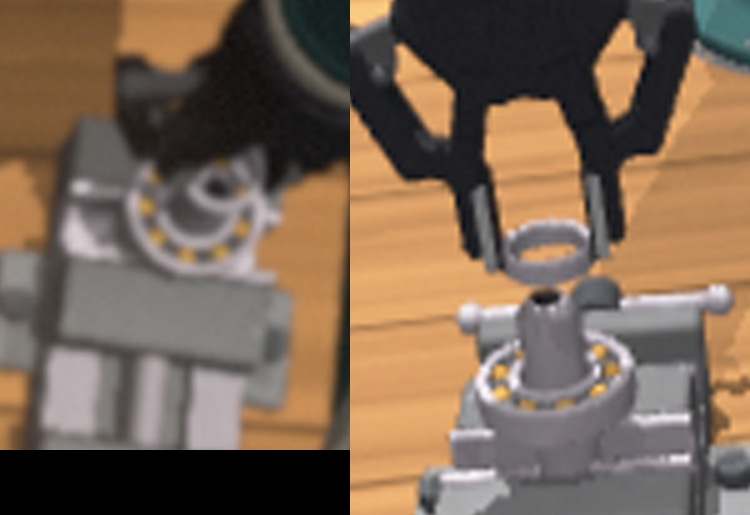

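The ring hangs level just above the shaft end at scene crop (545,298) and is 4 mm to +y, as the state says. I correct and lower.

```bash
python3 -m jog '[[-0.6,-0.002,0,-0.008,0,0,0],[-0.6,0,0,0,0,0,0],[-0.6,0,0,0,0,0,0]]'; python3 go.py .5241 -.1735 .10 0 1
```

```text
t: 17.45
ee_pos: [0.5244, -0.1743, 0.1115]
tool_rot: [0.708, -0.706, -0.002, 0.0]
wrist_force: [-0.0, -0.5, -1.0]
opening: 0.0337
t 17.45 p [ 0.5244 -0.1743  0.1115] open 0.0337 F [-0.  -0.5 -1. ]
toolx [1.    0.003 0.003] toolz [-0.003  1.     0.003]
d world mm [ -0.3   0.8 -11.5]  shift frac xyz (now) [-0.0006  0.0229  0.0015]  (after turn) [-0.0006  0.0229  0.0016]  turn frac [-0.0009  0.0011  0.001 ] deg [-0.2  0.2  0.2]
```

```bash
python3 -m jog '[[-0.6,-0.0006,0.012,0.0012,0,0,0.001],[-0.6,0,0.012,0,0,0,0],[-0.6,0,0,0,0,0,0]]'; python3 go.py .5241 -.1735 .0622 0 1; python3 look.py p5
```

```text
t: 17.75
ee_pos: [0.5241, -0.1738, 0.0986]
tool_rot: [0.708, -0.706, -0.001, 0.001]
wrist_force: [0.2, -0.0, -1.3]
opening: 0.0334
t 17.75 p [ 0.5241 -0.1738  0.0986] open 0.0334 F [ 0.2 -0.  -1.3]
toolx [1.    0.003 0.   ] toolz [-0.003  1.     0.003]
d world mm [ -0.    0.3 -36.4]  shift frac xyz (now) [-0.      0.0728  0.0004]  (after turn) [-0.      0.0728  0.0006]  turn frac [-0.0009  0.0009 -0.    ] deg [-0.2  0.2 -0. ]
```

View pics/p5.png

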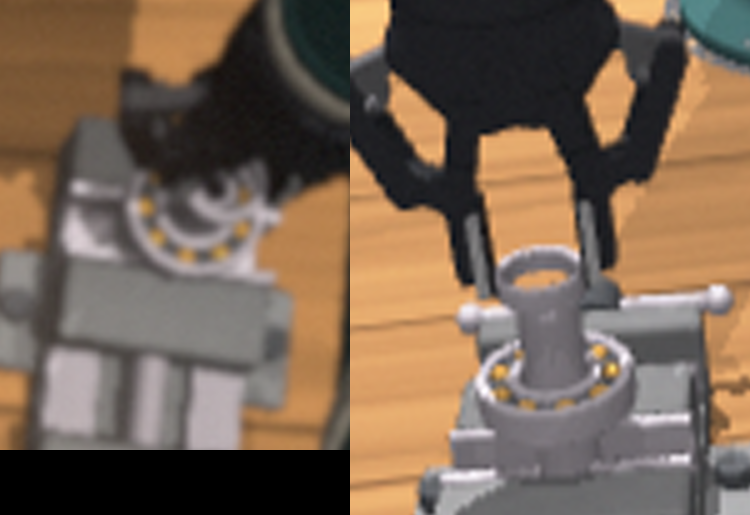

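The ring at scene crop (542,280) is concentric with the shaft top. Next I lower it.

```bash
python3 -m jog '[[-0.6,0,0.012,0,0,0,0],[-0.6,0,0.01,0,0,0,0],[-0.6,0,0,0,0,0,0]]';python3 -m jog '[[-0.6,0,0.012,0,0,0,0],[-0.6,0,0.012,0,0,0,0],[-0.6,0,0,0,0,0,0]]';  python3 go.py .5241 -.1735 .0622 0 1
```

```text
t: 18.15
ee_pos: [0.5247, -0.1738, 0.0874]
tool_rot: [0.708, -0.706, -0.002, 0.001]
wrist_force: [-0.1, 0.0, -0.1]
opening: 0.0338
t: 18.45
ee_pos: [0.5246, -0.1737, 0.0742]
tool_rot: [0.708, -0.706, -0.001, 0.001]
wrist_force: [-1.2, 0.5, 0.0]
opening: 0.0338
t 18.45 p [ 0.5246 -0.1737  0.0742] open 0.0338 F [-1.2  0.5  0. ]
toolx [1.    0.003 0.001] toolz [-0.003  1.     0.003]
d world mm [ -0.5   0.2 -12. ]  shift frac xyz (now) [-0.0011  0.024   0.0004]  (after turn) [-0.0011  0.024   0.0004]  turn frac [-0.0009  0.001   0.0003] deg [-0.2  0.2  0.1]
```

```bash
python3 -m jog '[[-0.6,-0.001,0.01,0,0,0,0],[-0.6,0,0.008,0,0,0,0],[-0.6,0,0,0,0,0,0]]';python3 -m jog '[[-0.6,0,0.004,0,0,0,0],[-0.6,0,0.003,0,0,0,0]]';  python3 -m jog '[[-0.6,0,0.003,0,0,0,0],[-0.6,0,0.003,0,0,0,0]]'
```

```text
t: 18.75
ee_pos: [0.524, -0.1737, 0.0642]
tool_rot: [0.708, -0.706, -0.001, 0.001]
wrist_force: [0.2, 0.9, -0.5]
opening: 0.0339
t: 18.95
ee_pos: [0.5244, -0.1739, 0.0619]
tool_rot: [0.708, -0.706, -0.001, 0.001]
wrist_force: [-6.1, 1.9, 20.9]
opening: 0.0337
t: 19.15
ee_pos: [0.5244, -0.1738, 0.0621]
tool_rot: [0.709, -0.705, -0.001, 0.001]
wrist_force: [-4.8, 1.8, 12.3]
opening: 0.0341
```

It's seated: contact at 0.0620 against a predicted 0.0622. I release and go for the pulley.

```bash
python3 -m jog '[[-0.6,0,-0.001,0,0,0,0],[0,0,0,0,0,0,0],[0.3,0,0,0,0,0,0],[1,0,-0.01,0,0,0,0]]'; python3 -m jog '[[1,0,-0.04,0,0,0,0],[1,0,-0.07,0,0,0,0],[1,0,-0.08,0,0,0,0],[1,0,-0.04,0.04,0,0,0],[1,-0.02,0,0.08,0,0,0]]'; python3 go.py .4272 .1643 .03 0 1; python3 look.py p6 '[((.5237,-.1735),.107,.018)]'
```

```text
t: 19.55
ee_pos: [0.5246, -0.1739, 0.068]
tool_rot: [0.709, -0.705, -0.002, 0.0]
wrist_force: [-0.5, -0.2, 0.9]
opening: 0.0687
t: 20.05
ee_pos: [0.5144, -0.1191, 0.1879]
tool_rot: [0.708, -0.707, 0.002, -0.003]
wrist_force: [0.2, 0.7, -0.6]
opening: 0.0854
t 20.05 p [ 0.5144 -0.1191  0.1879] open 0.0854 F [ 0.2  0.7 -0.6]
toolx [ 1.    -0.007  0.001] toolz [0.007 1.    0.002]
d world mm [ -87.2  283.4 -157.9]  shift frac xyz (now) [-0.1789  0.3165  0.5651]  (after turn) [-0.1744  0.3159  0.5668]  turn frac [-0.0005 -0.0023  0.0004] deg [-0.1 -0.4  0.1]
```

View pics/p6.png

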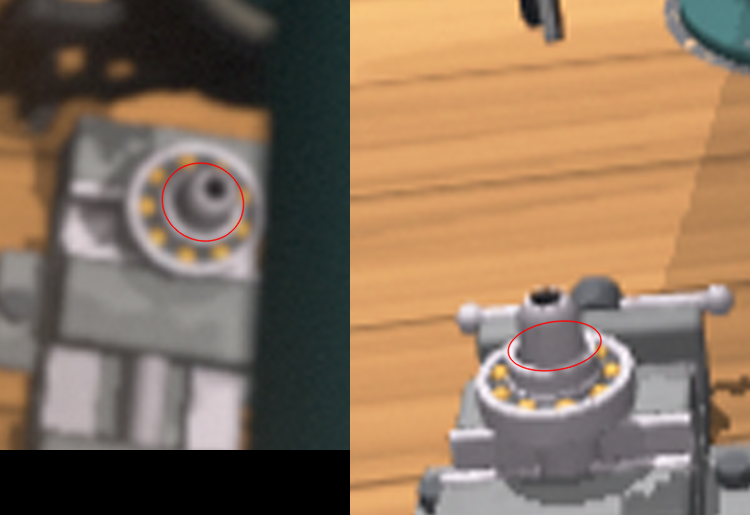

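The spacer sits around the shaft on the inner race. Its top edge follows the predicted circle at scene crop (555,345). On to the pulley.

```bash
python3 -m jog '[[1,-0.03,0,0.09,0,-0.002,0],[1,-0.03,0.02,0.09,0,0,0],[1,-0.03,0.04,0.09,0,0,0],[1,-0.03,0.04,0.09,0,0,0],[1,-0.03,0.04,0.09,0,0,0]]'; python3 go.py .4272 .1643 .03 0 1; python3 -m jog '[[1,-0.01,0.06,0.07,0,0,0],[1,0,0.06,0.03,0,0,0],[1,0,0,0,0,0,0],[1,0,0,0,0,0,0]]'; python3 go.py .4272 .1643 -.016 0 1
```

```text
t: 20.65
ee_pos: [0.4405, 0.1062, 0.1208]
tool_rot: [0.709, -0.705, -0.002, -0.003]
wrist_force: [0.7, 0.1, 0.7]
opening: 0.0854
t 20.65 p [0.4405 0.1062 0.1208] open 0.0854 F [0.7 0.1 0.7]
toolx [ 1.    -0.001  0.007] toolz [0.001 1.    0.005]
d world mm [-13.3  58.1 -90.8]  shift frac xyz (now) [-0.0282  0.1819  0.1154]  (after turn) [-0.0267  0.1816  0.1163]  turn frac [-0.0015 -0.0004  0.0023] deg [-0.3 -0.1  0.4]
t: 21.05
ee_pos: [0.4323, 0.1633, 0.0581]
tool_rot: [0.709, -0.705, -0.005, 0.002]
wrist_force: [0.9, 0.4, 0.4]
opening: 0.0855
t 21.05 p [0.4323 0.1633 0.0581] open 0.0855 F [0.9 0.4 0.4]
toolx [1.    0.01  0.004] toolz [-0.01   1.     0.005]
d world mm [ -5.1   1.  -74.1]  shift frac xyz (now) [-0.0109  0.1481  0.0013]  (after turn) [-0.0103  0.1481  0.002 ]  turn frac [-0.0017  0.0031  0.0013] deg [-0.3  0.6  0.2]
```

```bash
python3 -m jog '[[1,-0.01,0.04,0.002,-0.002,0.003,0.001],[1,0,0.04,0,0,0,0],[1,0,0.04,0,0,0,0],[1,0,0.01,0,0,0,0],[1,0,0,0,0,0,0]]'; python3 go.py .4272 .1643 -.016 0 1
```

```text
t: 21.55
ee_pos: [0.4353, 0.1592, -0.0018]
tool_rot: [0.707, -0.707, -0.001, -0.008]
wrist_force: [-0.4, -0.5, 0.5]
opening: 0.0851
t 21.55 p [ 0.4353  0.1592 -0.0018] open 0.0851 F [-0.4 -0.5  0.5]
toolx [ 1.    -0.011  0.012] toolz [0.011 1.    0.001]
d world mm [ -8.1   5.1 -14.2]  shift frac xyz (now) [-0.0167  0.0282  0.01  ]  (after turn) [-0.0162  0.0284  0.0102]  turn frac [-0.0003 -0.0034  0.0039] deg [-0.  -0.6  0.7]
```

```bash
python3 -m jog '[[1,-0.016,0.012,0.01,0,0,0.004],[1,0,0.01,0,0,0,0],[1,0,0,0,0,0,0],[1,0,0,0,0,0,0]]'; python3 go.py .4272 .1643 -.016 0 1
```

```text
t: 21.95
ee_pos: [0.4296, 0.1646, -0.0104]
tool_rot: [0.708, -0.706, 0.003, -0.006]
wrist_force: [-0.2, 0.2, -0.4]
opening: 0.0855
t 21.95 p [ 0.4296  0.1646 -0.0104] open 0.0855 F [-0.2  0.2 -0.4]
toolx [ 1.    -0.013  0.004] toolz [0.013 1.    0.003]
d world mm [-2.4 -0.3 -5.6]  shift frac xyz (now) [-0.0049  0.0112 -0.0006]  (after turn) [-0.0049  0.0112 -0.0005]  turn frac [-0.001  -0.0041  0.0013] deg [-0.2 -0.7  0.2]
```

```bash
python3 -m jog '[[1,-0.005,0.01,0,-0.001,0,0.001],[1,0,0.002,0,0,0,0],[1,0,0,0,0,0,0]]'; python3 go.py .4272 .1643 -.016 0 1;  python3 -c "
from h import *
im=env.capture('scene')[:,:,::-1];k=6
b=cv2.resize(im,None,fx=k,fy=k,interpolation=cv2.INTER_CUBIC)
cv2.imwrite('pics/u1.png',b[170*k:250*k,260*k:360*k])"
```

```text
t: 22.25
ee_pos: [0.4273, 0.1649, -0.0164]
tool_rot: [0.707, -0.707, 0.004, -0.005]
wrist_force: [0.2, -0.4, -0.1]
opening: 0.0855
t 22.25 p [ 0.4273  0.1649 -0.0164] open 0.0855 F [ 0.2 -0.4 -0.1]
toolx [ 1.    -0.012  0.001] toolz [0.012 1.    0.   ]
d world mm [-0.1 -0.6  0.4]  shift frac xyz (now) [-0.0001 -0.0008 -0.0012]  (after turn) [-0.0001 -0.0008 -0.0012]  turn frac [-0.0001 -0.004   0.0004] deg [-0.  -0.7  0.1]
```

View pics/u1.png

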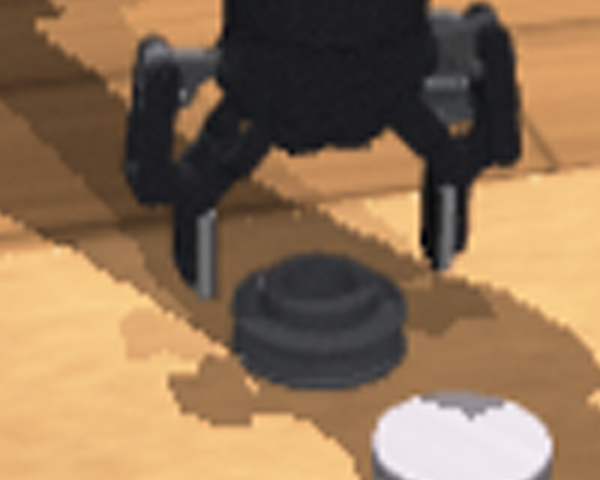

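The boss-up pulley at (320,320) is centred between the pads at (205,290) and (445,265). Closing on the boss.

```bash
python3 -m jog '[[-0.5,0,0,0,0,0,0],[-0.5,0,0,0,0,0,0],[-0.5,0,0,0,0,0,0],[-0.5,0,0,0,0,0,0],[-0.5,0,0,0,0,0,0]]' 70; python3 -m jog '[[-0.5,0,0,0,0,0,0]]'; python3 go.py .4272 .1643 -.016 0 1;  python3 -c "
from h import *
im=env.capture('scene')[:,:,::-1];k=6
b=cv2.resize(im,None,fx=k,fy=k,interpolation=cv2.INTER_CUBIC)
cv2.imwrite('pics/u2.png',b[170*k:250*k,260*k:360*k])"
```

```text
t: 22.8
ee_pos: [0.4271, 0.165, -0.0157]
tool_rot: [0.707, -0.707, 0.004, -0.005]
wrist_force: [-0.2, 0.0, -3.8]
opening: 0.0403
t: 22.9
ee_pos: [0.4271, 0.165, -0.0157]
tool_rot: [0.707, -0.707, 0.004, -0.005]
wrist_force: [0.6, 0.1, -1.5]
opening: 0.0402
t 22.9 p [ 0.4271  0.165  -0.0157] open 0.0402 F [ 0.6  0.1 -1.5]
toolx [ 1.    -0.012  0.001] toolz [0.012 1.    0.   ]
d world mm [ 0.1 -0.7 -0.3]  shift frac xyz (now) [ 0.0001  0.0007 -0.0013]  (after turn) [ 0.0001  0.0007 -0.0013]  turn frac [-0.0001 -0.0038  0.0004] deg [-0.  -0.7  0.1]
```

View pics/u2.png

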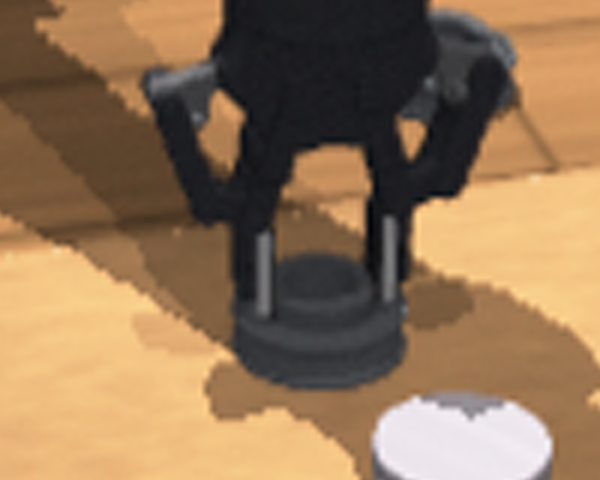

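The boss is gripped and the pads are clear of the rim. Lift.

```bash
python3 -m jog '[[-0.5,0,-0.03,0,0,0,0],[-0.5,0,-0.06,0,0,0,0],[-0.5,0,-0.09,0,0,0,0],[-0.5,0,-0.1,0,0,0,0],[-0.5,0,-0.1,-0.02,0,0,0]]'; python3 -m jog '[[-0.5,0.02,0,-0.06,0,0,0],[-0.5,0.03,0,-0.08,0,0,0],[-0.5,0.03,0,-0.08,0,0,0],[-0.5,0.03,0,-0.08,0,0,0],[-0.5,0.03,0,-0.08,0,0,0]]'; python3 go.py .5237 -.1736 .135 0 1
```

```text
t: 23.45
ee_pos: [0.4195, 0.1527, 0.1702]
tool_rot: [-0.703, 0.711, -0.011, -0.003]
wrist_force: [1.3, 0.5, -4.9]
opening: 0.04
t: 23.95
ee_pos: [0.4914, -0.0364, 0.1766]
tool_rot: [-0.706, 0.708, -0.002, -0.004]
wrist_force: [1.0, 0.7, -4.3]
opening: 0.0404
t 23.95 p [ 0.4914 -0.0364  0.1766] open 0.0404 F [ 1.   0.7 -4.3]
toolx [ 1.     0.003 -0.009] toolz [-0.003  1.    -0.002]
d world mm [  32.3 -137.2  -41.6]  shift frac xyz (now) [ 0.0644  0.0831 -0.2744]  (after turn) [ 0.0646  0.0832 -0.2743]  turn frac [ 0.0006  0.0011 -0.0028] deg [ 0.1  0.2 -0.5]
```

```bash
python3 -m jog '[[-0.5,0.02,0,-0.08,0,0,-0.002],[-0.5,0.02,0,-0.08,0,0,0],[-0.5,0.02,0,-0.06,0,0,0],[-0.5,0,0,-0.03,0,0,0],[-0.5,0,0,0,0,0,0]]'; python3 -m jog '[[-0.5,0,0,0,0,0,0]]';python3 go.py .5237 -.1736 .135 0 1
```

```text
t: 24.45
ee_pos: [0.5188, -0.174, 0.1725]
tool_rot: [-0.705, 0.709, -0.006, -0.001]
wrist_force: [-0.8, -0.2, -4.5]
opening: 0.0403
t: 24.55
ee_pos: [0.518, -0.1734, 0.1716]
tool_rot: [-0.706, 0.709, -0.007, -0.001]
wrist_force: [0.0, -0.0, -3.6]
opening: 0.0402
t 24.55 p [ 0.518  -0.1734  0.1716] open 0.0402 F [ 0.  -0.  -3.6]
toolx [ 1.    -0.008 -0.012] toolz [ 0.008  1.    -0.004]
d world mm [  5.7  -0.2 -36.6]  shift frac xyz (now) [0.0122 0.0731 0.0001]  (after turn) [ 0.0113  0.0732 -0.0003]  turn frac [ 0.0013 -0.0025 -0.0037] deg [ 0.2 -0.4 -0.7]
```

```bash
python3 -m jog '[[-0.5,0.012,0.03,0,0.001,0,-0.004],[-0.5,0,0.02,0,0,0,0],[-0.5,0,0,0,0,0,0],[-0.5,0,0,0,0,0,0]]';python3 go.py .5237 -.1736 .125 0 1; python3 look.py q1
```

```text
t: 24.95
ee_pos: [0.5229, -0.1679, 0.1447]
tool_rot: [0.708, -0.706, 0.001, 0.0]
wrist_force: [-0.8, -0.3, -4.3]
opening: 0.0403
t 24.95 p [ 0.5229 -0.1679  0.1447] open 0.0403 F [-0.8 -0.3 -4.3]
toolx [ 1.    -0.002 -0.002] toolz [0.002 1.    0.002]
d world mm [  0.8  -5.7 -19.7]  shift frac xyz (now) [ 0.0017  0.0393 -0.0115]  (after turn) [ 0.0016  0.0393 -0.0114]  turn frac [-0.0007 -0.0005 -0.0007] deg [-0.1 -0.1 -0.1]
```

View pics/q1.png

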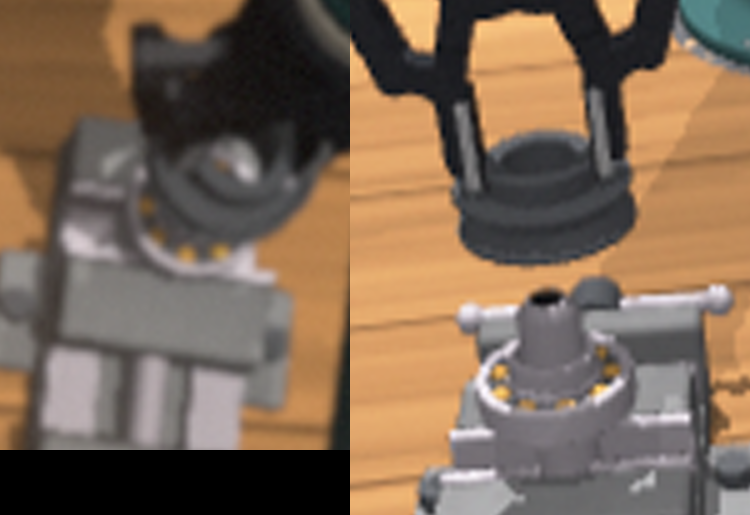

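The pulley hangs level at scene crop (547,200) with its bore over the shaft end at (547,298), and the spacer is visible in place below it. The state shows it 5.7 mm off in y, which I correct.

```bash
python3 -m jog '[[-0.5,0.0015,0.008,-0.011,0,0,0],[-0.5,0,0.008,0,0,0,0],[-0.5,0,0,0,0,0,0],[-0.5,0,0,0,0,0,0]]';python3 go.py .5237 -.1736 .122 0 1; python3 look.py q2
```

```text
t: 25.45
ee_pos: [0.5246, -0.1744, 0.1375]
tool_rot: [0.708, -0.707, 0.0, -0.001]
wrist_force: [-0.6, 0.7, -4.0]
opening: 0.0399
t 25.45 p [ 0.5246 -0.1744  0.1375] open 0.0399 F [-0.6  0.7 -4. ]
toolx [ 1.    -0.002  0.001] toolz [0.002 1.    0.001]
d world mm [ -0.9   0.8 -15.5]  shift frac xyz (now) [-0.0019  0.0311  0.0015]  (after turn) [-0.0019  0.0311  0.0016]  turn frac [-0.0004 -0.0006  0.0002] deg [-0.1 -0.1  0. ]
```

View pics/q2.png

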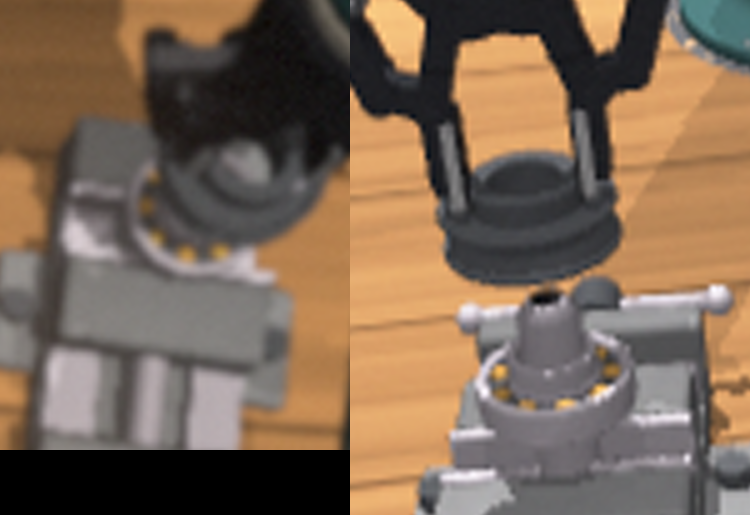

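```bash
python3 -m jog '[[-0.5,-0.002,0.012,0.0015,0,0,0],[-0.5,0,0.012,0,0,0,0],[-0.5,0,0.012,0,0,0,0],[-0.5,0,0,0,0,0,0]]';python3 go.py .5237 -.1736 .0883 0 1; python3 look.py q3 '[((.5237,-.1736),.1393,.034)]'
```

```text
t: 25.95
ee_pos: [0.5234, -0.1731, 0.1179]
tool_rot: [0.708, -0.706, 0.0, -0.001]
wrist_force: [-0.9, 0.0, -4.2]
opening: 0.04
t 25.95 p [ 0.5234 -0.1731  0.1179] open 0.04 F [-0.9  0.  -4.2]
toolx [ 1.    -0.001  0.   ] toolz [0.001 1.    0.002]
d world mm [  0.3  -0.5 -29.6]  shift frac xyz (now) [ 0.0006  0.0592 -0.0012]  (after turn) [ 0.0006  0.0592 -0.0011]  turn frac [-0.0006 -0.0004  0.0001] deg [-0.1 -0.1  0. ]
```

View pics/q3.png

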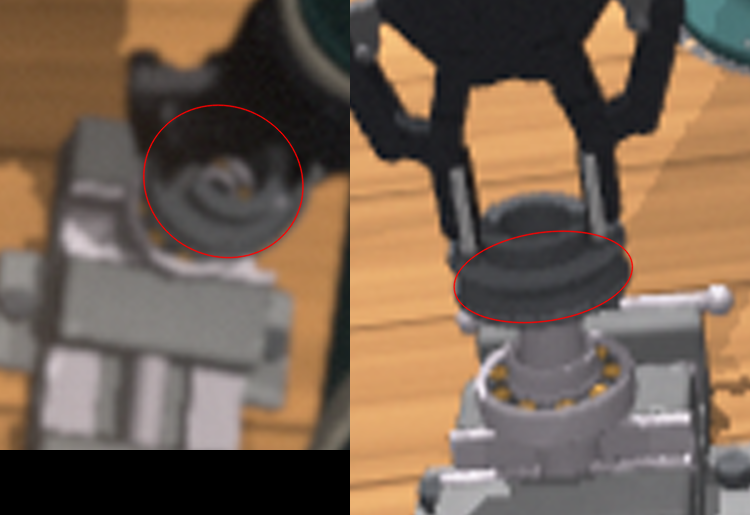

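The shaft end shows inside the bore in the top view (225,178), so it's aligned. Next I lower slowly.

```bash
python3 -m jog '[[-0.5,0.0006,0.012,-0.001,0,0,0],[-0.5,0,0.008,0,0,0,0],[-0.5,0,0,0,0,0,0]]';python3 -m jog '[[-0.5,0,0.012,0,0,0,0],[-0.5,0,0.006,0,0,0,0],[-0.5,0,0,0,0,0,0]]';python3 go.py .5237 -.1736 .0883 0 1
```

```text
t: 26.35
ee_pos: [0.5248, -0.174, 0.1083]
tool_rot: [0.707, -0.707, -0.001, -0.001]
wrist_force: [-0.7, 0.1, -4.1]
opening: 0.0399
t: 26.65
ee_pos: [0.5249, -0.174, 0.0985]
tool_rot: [0.707, -0.707, -0.001, -0.001]
wrist_force: [-0.4, -1.0, -4.3]
opening: 0.0403
t 26.65 p [ 0.5249 -0.174   0.0985] open 0.0403 F [-0.4 -1.  -4.3]
toolx [ 1.    -0.001  0.003] toolz [0.001 1.    0.001]
d world mm [ -1.2   0.4 -10.2]  shift frac xyz (now) [-0.0024  0.0204  0.0008]  (after turn) [-0.0024  0.0204  0.0009]  turn frac [-0.0004 -0.0004  0.0009] deg [-0.1 -0.1  0.2]
```

```bash
python3 -m jog '[[-0.5,-0.002,0.008,0.001,0,0,0.001],[-0.5,0,0.006,0,0,0,0],[-0.5,0,0,0,0,0,0]]';python3 -m jog '[[-0.5,0,0.004,0,0,0,0],[-0.5,0,0.003,0,0,0,0]]';python3 go.py .5237 -.1736 .0883 0 1
```

```text
t: 26.95
ee_pos: [0.5239, -0.1734, 0.0909]
tool_rot: [0.707, -0.707, 0.001, -0.0]
wrist_force: [-0.2, 0.4, -3.8]
opening: 0.0402
t: 27.15
ee_pos: [0.5244, -0.1735, 0.0882]
tool_rot: [0.708, -0.707, 0.0, -0.001]
wrist_force: [-4.6, 1.4, 11.8]
opening: 0.0403
t 27.15 p [ 0.5244 -0.1735  0.0882] open 0.0403 F [-4.6  1.4 11.8]
toolx [ 1.    -0.001  0.   ] toolz [0.001 1.    0.001]
d world mm [-0.7 -0.1  0.1]  shift frac xyz (now) [-0.0013 -0.0002 -0.0001]  (after turn) [-0.0013 -0.0002 -0.0001]  turn frac [-0.0004 -0.0004  0.0001] deg [-0.1 -0.1  0. ]
```

```bash
python3 -m jog '[[-0.5,0,0.003,0,0,0,0],[-0.5,0,0.003,0,0,0,0]]'
```

```text
t: 27.35
ee_pos: [0.5245, -0.1735, 0.0882]
tool_rot: [0.708, -0.706, 0.0, -0.001]
wrist_force: [-6.0, 1.8, 9.6]
opening: 0.0402
```

It's seated: contact at 0.0882 against a predicted 0.0883. I release and move to the washer.

```bash
python3 -m jog '[[-0.5,0,-0.001,0,0,0,0],[0.2,0,0,0,0,0,0],[0.4,0,0,0,0,0,0],[1,0,-0.01,0,0,0,0]]'; python3 -m jog '[[1,0,-0.04,0,0,0,0],[1,0,-0.07,0,0,0,0],[1,0,-0.08,0,0,0,0],[1,0,-0.02,0.06,0,0,0],[1,0,0,0.09,0,0,0]]'; python3 go.py .5812 .2947 .06 0 1; python3 look.py q4 '[((.5237,-.1735),.135,.022),((.5237,-.1735),.125,.034)]'
```

```text
t: 27.75
ee_pos: [0.526, -0.174, 0.0952]
tool_rot: [0.708, -0.706, -0.001, -0.002]
wrist_force: [-0.1, -0.5, 0.0]
opening: 0.0727
t: 28.25
ee_pos: [0.5269, -0.1054, 0.2067]
tool_rot: [-0.706, 0.708, -0.002, 0.008]
wrist_force: [1.4, 1.4, -0.2]
opening: 0.0855
t 28.25 p [ 0.5269 -0.1054  0.2067] open 0.0855 F [ 1.4  1.4 -0.2]
toolx [ 1.    -0.014  0.008] toolz [ 0.014  1.    -0.002]
d world mm [  54.3  400.1 -146.7]  shift frac xyz (now) [0.0949 0.2926 0.8023]  (after turn) [0.1087 0.2935 0.8002]  turn frac [ 0.0006 -0.0046  0.0025] deg [ 0.1 -0.8  0.4]
```

View pics/q4.png

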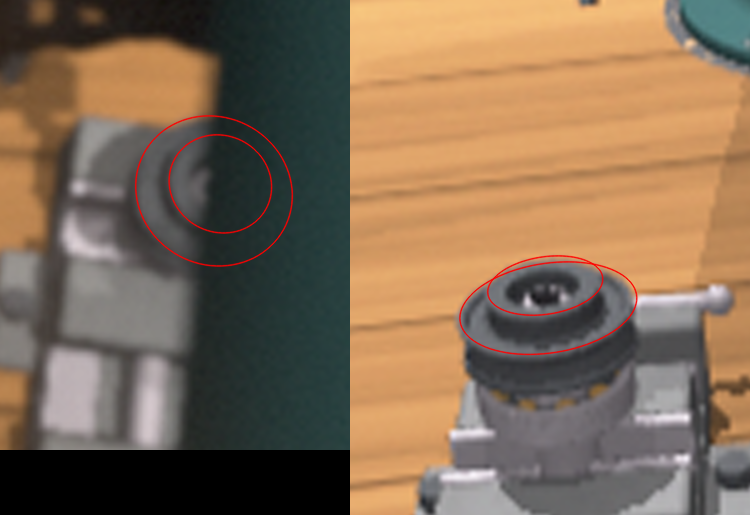

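The pulley is home, with the boss and rim lying on the predicted circles at 135 and 125 mm. Now the washer.

```bash
python3 -m jog '[[1,0.01,0,0.09,0,-0.002,0],[1,0.01,0,0.1,0,0,0],[1,0.01,0,0.1,0,0,0],[1,0.02,0,0.1,0,0,0],[1,0.02,0,0.1,0,0,0]]';python3 -m jog '[[1,0.01,0.01,0.1,0,0,0],[1,0.01,0.02,0.1,0,0,0],[1,0.01,0.04,0.06,0,0,0],[1,0,0.04,0,0,0,0],[1,0,0,0,0,0,0]]'; python3 go.py .5812 .2947 .06 0 1
```

```text
t: 28.85
ee_pos: [0.5632, 0.1403, 0.2091]
tool_rot: [-0.707, 0.707, 0.001, 0.007]
wrist_force: [0.9, -0.5, 0.6]
opening: 0.0855
t: 29.35
ee_pos: [0.5802, 0.2809, 0.1549]
tool_rot: [0.709, -0.705, -0.007, -0.004]
wrist_force: [-0.2, -0.4, -0.0]
opening: 0.0852
t 29.35 p [0.5802 0.2809 0.1549] open 0.0852 F [-0.2 -0.4 -0. ]
toolx [1.    0.004 0.016] toolz [-0.005  1.     0.005]
d world mm [  1.   13.8 -94.9]  shift frac xyz (now) [-0.001   0.19    0.0266]  (after turn) [0.002  0.1899 0.0275]  turn frac [-0.0016  0.0014  0.0052] deg [-0.3  0.3  0.9]
```

```bash
python3 -m jog '[[1,0.002,0.05,0.026,-0.001,0,0.005],[1,0,0.06,0,0,0,0],[1,0,0.06,0,0,0,0],[1,0,0.03,0,0,0,0],[1,0,0,0,0,0,0]]'; python3 -m jog '[[1,0,0,0,0,0,0]]'; python3 go.py .5812 .2947 -.034 0 1
```

```text
t: 29.85
ee_pos: [0.5869, 0.2927, 0.0582]
tool_rot: [0.709, -0.706, -0.003, -0.003]
wrist_force: [-0.5, -0.0, 0.2]
opening: 0.0857
t: 29.95
ee_pos: [0.5879, 0.2923, 0.0594]
tool_rot: [0.709, -0.706, -0.003, -0.003]
wrist_force: [1.1, -0.4, -0.2]
opening: 0.0854
t 29.95 p [0.5879 0.2923 0.0594] open 0.0854 F [ 1.1 -0.4 -0.2]
toolx [ 1.    -0.     0.009] toolz [0.    1.    0.004]
d world mm [ -6.7   2.4 -93.4]  shift frac xyz (now) [-0.0151  0.1867  0.0039]  (after turn) [-0.0133  0.1868  0.0048]  turn frac [-0.0014 -0.0001  0.0029] deg [-0.3 -0.   0.5]
```

```bash
python3 -m jog '[[1,-0.014,0.05,0.005,-0.001,0,0.003],[1,0,0.05,0,0,0,0],[1,0,0.04,0,0,0,0],[1,0,0.01,0,0,0,0],[1,0,0,0,0,0,0]]';  python3 go.py .5812 .2947 -.034 0 1
```

```text
t: 30.45
ee_pos: [0.5895, 0.2971, -0.0064]
tool_rot: [0.71, -0.704, -0.004, -0.006]
wrist_force: [-1.0, -0.0, 0.7]
opening: 0.0853
t 30.45 p [ 0.5895  0.2971 -0.0064] open 0.0853 F [-1.  -0.   0.7]
toolx [ 1.    -0.003  0.015] toolz [0.003 1.    0.009]
d world mm [ -8.3  -2.4 -27.6]  shift frac xyz (now) [-0.0174  0.0549 -0.0054]  (after turn) [-0.0166  0.0552 -0.0049]  turn frac [-0.0029 -0.0009  0.0047] deg [-0.5 -0.2  0.9]
```

```bash
python3 -m jog '[[1,-0.017,0.012,-0.005,-0.003,0,0.005],[1,0,0.012,0,0,0,0],[1,0,0.012,0,0,0,0],[1,0,0.01,0,0,0,0],[1,0,0,0,0,0,0]]';  python3 go.py .5812 .2947 -.034 0 1
```

```text
t: 30.95
ee_pos: [0.5834, 0.296, -0.0264]
tool_rot: [0.708, -0.706, -0.0, -0.003]
wrist_force: [-0.1, -0.7, -0.0]
opening: 0.0854
t 30.95 p [ 0.5834  0.296  -0.0264] open 0.0854 F [-0.1 -0.7 -0. ]
toolx [ 1.    -0.003  0.004] toolz [0.003 1.    0.003]
d world mm [-2.2 -1.3 -7.6]  shift frac xyz (now) [-0.0045  0.0152 -0.0026]  (after turn) [-0.0044  0.0153 -0.0025]  turn frac [-0.0008 -0.001   0.0013] deg [-0.2 -0.2  0.2]
```

```bash
python3 -m jog '[[1,-0.0045,0.008,-0.0025,-0.001,0,0.001],[1,0,0.007,0,0,0,0],[1,0,0,0,0,0,0]]';  python3 go.py .5812 .2947 -.034 0 1;  python3 -c "
from h import *
im=env.capture('scene')[:,:,::-1];k=6
b=cv2.resize(im,None,fx=k,fy=k,interpolation=cv2.INTER_CUBIC)
cv2.imwrite('pics/w1.png',b[200*k:280*k,330*k:440*k])"
```

```text
t: 31.25
ee_pos: [0.5811, 0.2946, -0.0346]
tool_rot: [-0.707, 0.707, -0.001, 0.001]
wrist_force: [-0.6, -0.0, 0.3]
opening: 0.0852
t 31.25 p [ 0.5811  0.2946 -0.0346] open 0.0852 F [-0.6 -0.   0.3]
toolx [ 1.    -0.003  0.001] toolz [ 0.003  1.    -0.001]
d world mm [0.1 0.1 0.6]  shift frac xyz (now) [ 0.0002 -0.0011  0.0002]  (after turn) [ 0.0002 -0.0011  0.0002]  turn frac [ 0.0003 -0.001   0.0002] deg [ 0.  -0.2  0. ]
```

View pics/w1.png

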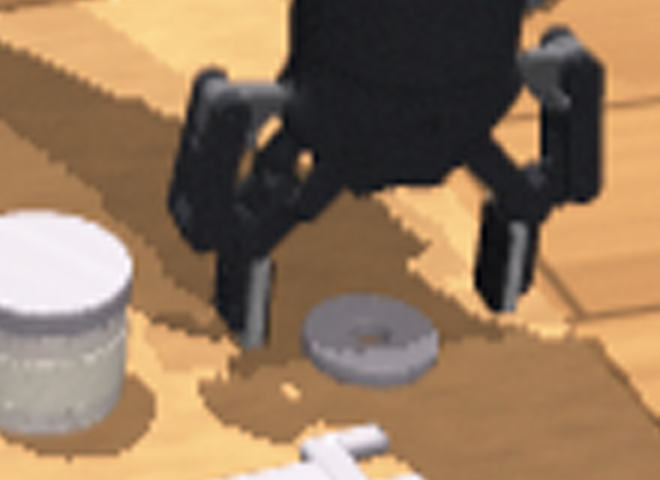

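The washer at (370,340) is between the pads at (258,340) and (512,305). Closing.

```bash
python3 -m jog '[[-0.4,0,0,0,0,0,0],[-0.4,0,0,0,0,0,0],[-0.4,0,0,0,0,0,0],[-0.4,0,0,0,0,0,0],[-0.4,0,0,0,0,0,0]]' 40;  python3 -m jog '[[-0.4,0,0,0,0,0,0]]'; python3 go.py .5812 .2947 -.034 0 1;  python3 -c "
from h import *
im=env.capture('scene')[:,:,::-1];k=6
b=cv2.resize(im,None,fx=k,fy=k,interpolation=cv2.INTER_CUBIC)
cv2.imwrite('pics/w2.png',b[200*k:280*k,330*k:440*k])"
```

```text
t: 31.8
ee_pos: [0.5816, 0.295, -0.0334]
tool_rot: [-0.707, 0.707, -0.001, 0.002]
wrist_force: [0.9, -0.4, -1.1]
opening: 0.0452
t: 31.9
ee_pos: [0.5815, 0.2949, -0.0334]
tool_rot: [-0.707, 0.707, -0.001, 0.002]
wrist_force: [-0.4, -0.5, -0.6]
opening: 0.045
t 31.9 p [ 0.5815  0.2949 -0.0334] open 0.045 F [-0.4 -0.5 -0.6]
toolx [ 1.    -0.003  0.002] toolz [ 0.003  1.    -0.   ]
d world mm [-0.3 -0.2 -0.6]  shift frac xyz (now) [-0.0007  0.0011 -0.0005]  (after turn) [-0.0007  0.0011 -0.0005]  turn frac [ 0.     -0.001   0.0005] deg [ 0.  -0.2  0.1]
```

View pics/w2.png

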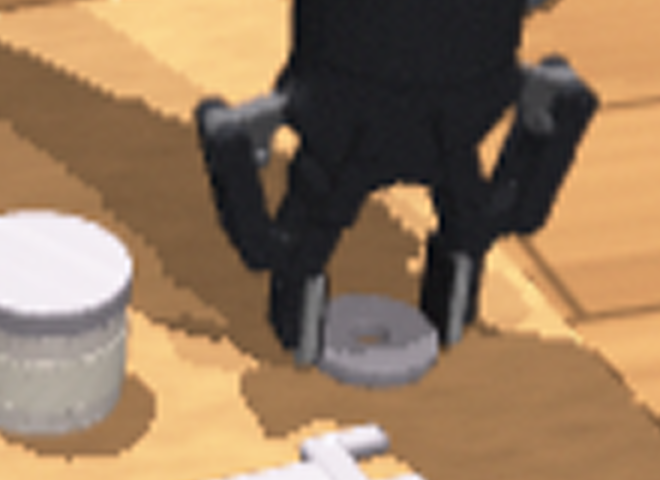

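The washer is gripped (opening 45 mm, as expected). While the arm is clear of the stack, I measure the boss centre.

Run:
```python
from h import *
A=[]
for n,x0,y0,w,h in (("top",365,165,50,50),("scene",135,200,50,50)):
    k=8; im=env.capture(n)[:,:,::-1]; cv2.imwrite(f"pics/{n}_st.png",im)
    b=cv2.resize(im,None,fx=k,fy=k,interpolation=cv2.INTER_CUBIC)
    c={"top":(.5229,-.1722),"scene":(.5245,-.174)}[n]
    draw(b,n,c,.135,.022,(0,0,255),k);draw(b,n,c,.135,.014,(0,255,0),k);draw(b,n,c,.125,.034,(255,0,0),k)
    A.append(b[y0*k:(y0+h)*k,x0*k:(x0+w)*k])
cv2.imwrite("pics/st2.png",np.hstack(A))
```

```text
(no output)
```

View pics/st2.png

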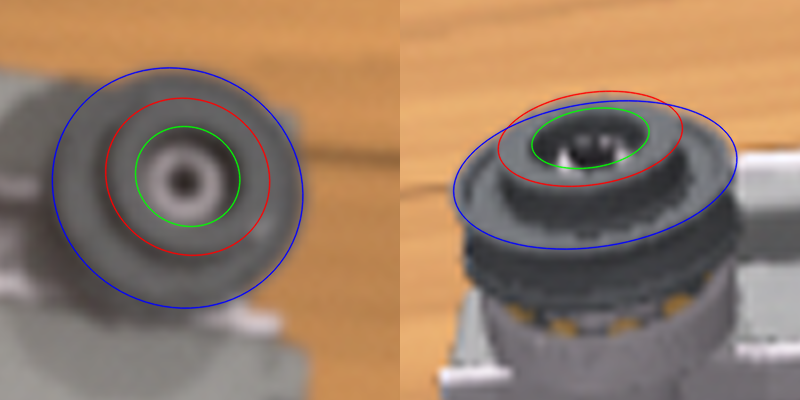

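The boss lies on the predicted circles within about 1 mm in both views. The target for the washer's TCP is (0.5245,-0.1735), with seating expected at z ≈ 0.0986.

```bash
python3 -m jog '[[-0.4,0,-0.04,0,0,0,0],[-0.4,0,-0.08,0,0,0,0],[-0.4,0,-0.1,0,0,0,0],[-0.4,0,-0.1,0,0,0,0],[-0.4,0,-0.1,-0.02,0,0,0]]'; python3 -m jog '[[-0.4,0,-0.01,-0.06,0,0,0],[-0.4,-0.01,0,-0.09,0,0,0],[-0.4,-0.01,0,-0.09,0,0,0],[-0.4,-0.01,0,-0.09,0,0,0],[-0.4,-0.01,0,-0.09,0,0,0]]'; python3 go.py .5245 -.1735 .16 0 1
```

```text
t: 32.55
ee_pos: [0.5749, 0.2839, 0.1708]
tool_rot: [-0.704, 0.711, -0.006, -0.006]
wrist_force: [0.8, 0.9, -0.4]
opening: 0.045
t: 33.05
ee_pos: [0.5596, 0.0777, 0.1866]
tool_rot: [0.708, -0.706, -0.005, 0.004]
wrist_force: [0.4, 0.1, -0.6]
opening: 0.0453
t 33.05 p [0.5596 0.0777 0.1866] open 0.0453 F [ 0.4  0.1 -0.6]
toolx [1.    0.013 0.001] toolz [-0.013  1.     0.002]
d world mm [ -35.1 -251.2  -26.6]  shift frac xyz (now) [-0.0765  0.0523 -0.5015]  (after turn) [-0.0702  0.0533 -0.5023]  turn frac [-0.0006  0.004   0.0002] deg [-0.1  0.7  0. ]
```

```bash
python3 -m jog '[[-0.4,-0.015,0,-0.09,0,0.003,0],[-0.4,-0.015,0,-0.09,0,0,0],[-0.4,-0.015,0,-0.09,0,0,0],[-0.4,-0.01,0,-0.09,0,0,0],[-0.4,-0.01,0,-0.07,0,0,0]]'; python3 -m jog '[[-0.4,0,0.01,-0.03,0,0,0],[-0.4,0,0,0,0,0,0],[-0.4,0,0,0,0,0,0]]';python3 go.py .5245 -.1735 .16 0 1
```

```text
t: 33.55
ee_pos: [0.5246, -0.1477, 0.1866]
tool_rot: [0.708, -0.707, -0.001, -0.0]
wrist_force: [0.6, -0.1, -0.1]
opening: 0.0452
t: 33.85
ee_pos: [0.5221, -0.17, 0.1818]
tool_rot: [-0.707, 0.707, -0.003, 0.004]
wrist_force: [1.4, 0.2, -1.2]
opening: 0.0449
t 33.85 p [ 0.5221 -0.17    0.1818] open 0.0449 F [ 1.4  0.2 -1.2]
toolx [ 1.    -0.01   0.002] toolz [ 0.01  1.   -0.  ]
d world mm [  2.4  -3.5 -21.8]  shift frac xyz (now) [ 0.0048  0.0435 -0.0068]  (after turn) [ 0.0048  0.0435 -0.0069]  turn frac [ 0.0002 -0.0033  0.0006] deg [ 0.  -0.6  0.1]
```

```bash
python3 -m jog '[[-0.4,0.005,0.02,-0.006,0,0,0],[-0.4,0,0.02,0,0,0,0],[-0.4,0,0.015,0,0,0,0],[-0.4,0,0,0,0,0,0],[-0.4,0,0,0,0,0,0]]';python3 go.py .5245 -.1735 .125 0 1
```

```text
t: 34.35
ee_pos: [0.5256, -0.1671, 0.1508]
tool_rot: [0.708, -0.706, 0.001, -0.001]
wrist_force: [0.6, -0.1, -0.4]
opening: 0.0456
t 34.35 p [ 0.5256 -0.1671  0.1508] open 0.0456 F [ 0.6 -0.1 -0.4]
toolx [ 1.    -0.002  0.   ] toolz [0.002 1.    0.002]
d world mm [ -1.1  -6.4 -25.8]  shift frac xyz (now) [-0.0023  0.0517 -0.013 ]  (after turn) [-0.0023  0.0517 -0.0129]  turn frac [-0.0006 -0.0005  0.    ] deg [-0.1 -0.1  0. ]
```

```bash
python3 -m jog '[[-0.4,-0.002,0.012,-0.012,0,0,0],[-0.4,0,0.012,0,0,0,0],[-0.4,0,0.012,0,0,0,0],[-0.4,0,0,0,0,0,0],[-0.4,0,0,0,0,0,0]]';python3 go.py .5245 -.1735 .115 0 1
```

```text
t: 34.85
ee_pos: [0.5248, -0.1734, 0.1315]
tool_rot: [0.708, -0.706, 0.0, -0.001]
wrist_force: [0.6, 0.6, -1.6]
opening: 0.045
t 34.85 p [ 0.5248 -0.1734  0.1315] open 0.045 F [ 0.6  0.6 -1.6]
toolx [ 1.    -0.001  0.   ] toolz [0.001 1.    0.002]
d world mm [ -0.3  -0.1 -16.5]  shift frac xyz (now) [-0.0006  0.0329 -0.0002]  (after turn) [-0.0005  0.0329 -0.0001]  turn frac [-0.0006 -0.0004  0.0001] deg [-0.1 -0.1  0. ]
```

```bash
python3 -m jog '[[-0.4,0,0.012,0,0,0,0],[-0.4,0,0.012,0,0,0,0],[-0.4,0,0.008,0,0,0,0],[-0.4,0,0,0,0,0,0],[-0.4,0,0,0,0,0,0]]';python3 go.py .5245 -.1735 .0986 0 1; python3 look.py v1 '[((.5245,-.1735),.1585,.024)]'
```

```text
t: 35.35
ee_pos: [0.5249, -0.1733, 0.1142]
tool_rot: [0.708, -0.706, 0.0, -0.001]
wrist_force: [-0.5, -0.4, -1.0]
opening: 0.0451
t 35.35 p [ 0.5249 -0.1733  0.1142] open 0.0451 F [-0.5 -0.4 -1. ]
toolx [ 1.    -0.001  0.001] toolz [0.001 1.    0.002]
d world mm [ -0.4  -0.2 -15.6]  shift frac xyz (now) [-0.0009  0.0311 -0.0004]  (after turn) [-0.0009  0.0311 -0.0003]  turn frac [-0.0006 -0.0004  0.0003] deg [-0.1 -0.1  0. ]
```

View pics/v1.png

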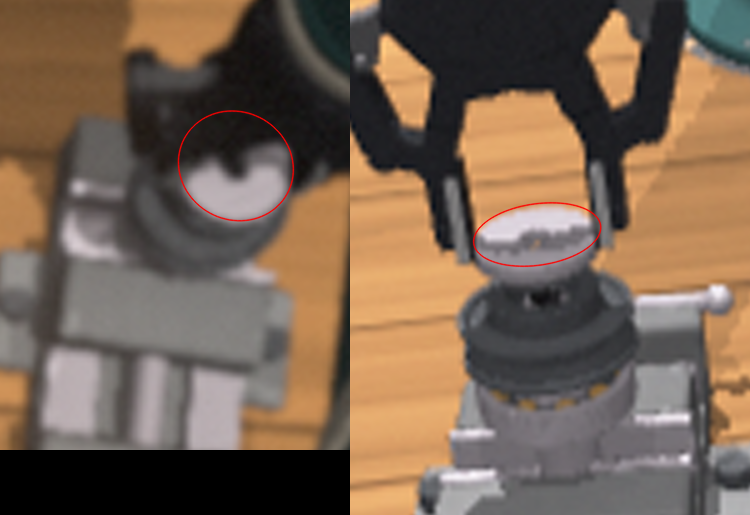

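The washer lies on the predicted circle in both views, level above the boss. Lower to contact.

```bash
python3 -m jog '[[-0.4,-0.0008,0.01,0,0,0,0],[-0.4,0,0.01,0,0,0,0],[-0.4,0,0.004,0,0,0,0],[-0.4,0,0,0,0,0,0]]';python3 -m jog '[[-0.4,0,0.004,0,0,0,0],[-0.4,0,0.003,0,0,0,0]]';python3 go.py .5245 -.1735 .0986 0 1
```

```text
t: 35.85
ee_pos: [0.5248, -0.1734, 0.1016]
tool_rot: [0.708, -0.707, -0.0, -0.001]
wrist_force: [0.3, 0.1, -0.7]
opening: 0.0457
t: 36.05
ee_pos: [0.5252, -0.1734, 0.0983]
tool_rot: [0.708, -0.707, -0.0, -0.001]
wrist_force: [-2.6, 0.4, 9.2]
opening: 0.0451
t 36.05 p [ 0.5252 -0.1734  0.0983] open 0.0451 F [-2.6  0.4  9.2]
toolx [ 1.    -0.001  0.002] toolz [0.001 1.    0.002]
d world mm [-0.7 -0.1  0.3]  shift frac xyz (now) [-0.0013 -0.0006 -0.0001]  (after turn) [-0.0013 -0.0006 -0.0001]  turn frac [-0.0005 -0.0004  0.0008] deg [-0.1 -0.1  0.1]
```

```bash
python3 -m jog '[[-0.4,-0.001,0,0,0,0,0.001],[-0.4,0,0.003,0,0,0,0]]';python3 -m jog '[[-0.4,0,-0.001,0,0,0,0],[0.1,0,0,0,0,0,0],[0.3,0,0,0,0,0,0],[1,0,-0.01,0,0,0,0]]'; python3 -m jog '[[1,0,-0.04,0,0,0,0],[1,0,-0.07,0,0,0,0],[1,0,-0.08,0,0,0,0],[1,0,-0.02,0.06,0,0,0],[1,0,0,0.09,0,0,0]]';python3 -m jog '[[1,0,0,0.1,0,0,0],[1,0,0,0.1,0,0,0],[1,0,0,0.1,0,0,0],[1,0,0,0,0,0,0],[1,0,0,0,0,0,0]]'
python3 - <<'E'
from h import *
A=[]
for n,x0,y0,w,h in (("top",365,165,50,60),("scene",135,195,50,60)):
    k=8; im=env.capture(n)[:,:,::-1]; cv2.imwrite(f"pics/{n}_end.png",im)
    b=cv2.resize(im,None,fx=k,fy=k,interpolation=cv2.INTER_CUBIC)
    c={"top":(.5229,-.1722),"scene":(.5245,-.174)}[n]
    draw(b,n,c,.143,.024,(0,0,255),k);draw(b,n,c,.125,.034,(255,0,0),k)
    A.append(b[y0*k:(y0+h)*k,x0*k:(x0+w)*k])
cv2.imwrite("pics/end2.png",np.hstack(A))
E
```

```text
t: 36.25
ee_pos: [0.5255, -0.1736, 0.0981]
tool_rot: [0.708, -0.706, 0.0, -0.001]
wrist_force: [-4.7, 0.1, 16.2]
opening: 0.0451
t: 36.65
ee_pos: [0.5255, -0.1736, 0.1036]
tool_rot: [0.708, -0.707, 0.0, -0.001]
wrist_force: [-0.2, -0.3, 0.3]
opening: 0.0687
t: 37.15
ee_pos: [0.5253, -0.1045, 0.2139]
tool_rot: [-0.707, 0.708, -0.005, 0.005]
wrist_force: [0.5, 0.2, -1.2]
opening: 0.0853
t: 37.65
ee_pos: [0.528, 0.0558, 0.2173]
tool_rot: [0.708, -0.707, -0.0, -0.005]
wrist_force: [0.0, -1.2, -0.1]
opening: 0.0854
```

View pics/end2.png

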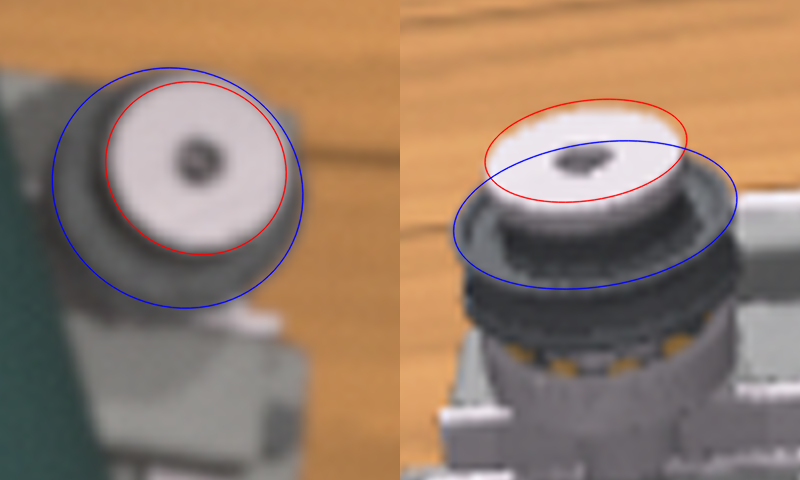

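View pics/scene_end.png

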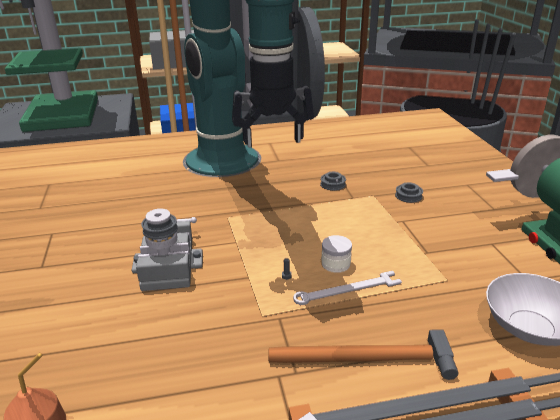

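Everything is stacked, and the bolt, tin and spanner are in place. Now I quantify the washer's centring against the boss and check whether the other objects shifted.

Run:
```python
from h import *
from scipy.optimize import minimize
def edgefit(im,n,c0,z,r,sign,arc=None,rng=.0035):
    g=cv2.GaussianBlur(im,(0,0),.6).astype(np.float32).mean(2)
    a=np.linspace(0,2*np.pi,180,endpoint=False)
    if arc is not None: a=a[[arc(np.cos(t),np.sin(t)) for t in a]]
    # signed radial contrast inside - outside
    def cost(q):
        v=0
        for rr,s in ((r-.0012,1),(r+.0012,-1)):
            p=proj(n,np.stack([q[0]+rr*np.cos(a),q[1]+rr*np.sin(a),0*a+z],1)).astype(np.float32)
            v+=s*cv2.remap(g,p[:,0].reshape(1,-1),p[:,1].reshape(1,-1),cv2.INTER_CUBIC)[0]
        return -sign*v.mean()
    G=[(cost((c0[0]+i,c0[1]+j)),c0[0]+i,c0[1]+j) for i in np.arange(-rng,rng,.0005) for j in np.arange(-rng,rng,.0005)]
    b=min(G); o=minimize(cost,b[1:],method='Nelder-Mead',options=dict(initial_simplex=[b[1:],(b[1]+.0005,b[2]),(b[1],b[2]+.0005)]))
    return o.x.round(4),round(-o.fun,1)
for n,c in (("top",(.5229,-.1722)),("scene",(.5245,-.174))):
    e=cv2.imread(f"pics/{n}_end.png"); s=cv2.imread(f"pics/{n}_st.png")
    print(n,"washer top",edgefit(e,n,c,.143,.024,1), "bolt hole",edgefit(e,n,c,.143,.0065,-1))
    print(n,"boss top",edgefit(s,n,c,.135,.022,1),"bore",edgefit(s,n,c,.135,.014,-1),"rim",edgefit(s,n,c,.125,.034,1 if n=='scene' else -1))
a=cv2.imread("pics/top0.png");b=cv2.imread("pics/top_end.png")
import numpy as np
s0=cv2.imread("pics/scene0.png");s1=cv2.imread("pics/scene_end.png")
for nm,(u0,u1,v0,v1) in dict(bolt=(278,296,254,282),tin=(318,356,236,273),spanner=(292,404,272,306)).items():
    t=s0[v0:v1,u0:u1]; r=cv2.matchTemplate(s1[v0-5:v1+5,u0-5:u1+5],t,cv2.TM_CCOEFF_NORMED); _,m,_,l=cv2.minMaxLoc(r); print(nm,"shift px",(l[0]-5,l[1]-5),round(m,3))
```

```text
top washer top (array([ 0.5243, -0.1729]), np.float64(44.0)) bolt hole (array([ 0.5246, -0.1731]), np.float64(44.2))
top boss top (array([ 0.5235, -0.1744]), np.float64(8.2)) bore (array([ 0.5228, -0.1731]), np.float64(4.9)) rim (array([ 0.5218, -0.1709]), np.float64(10.2))
scene washer top (array([ 0.5288, -0.1748]), np.float64(40.4)) bolt hole (array([ 0.5291, -0.1748]), np.float64(51.2))
scene boss top (array([ 0.5255, -0.1745]), np.float64(4.9)) bore (array([ 0.525 , -0.1748]), np.float64(24.8)) rim (array([ 0.5271, -0.1691]), np.float64(1.5))
bolt shift px (0, 0) 0.876
tin shift px (0, 0) 0.776
spanner shift px (0, 0) 0.604
```

The top view says the washer is about 1 mm to +x of the boss, and the scene view says about 3 mm. I run the same fit on the washer's starting place to see the method's own bias.

```bash
cat > ef.py <<'E'
from h import *
from scipy.optimize import minimize
def edgefit(im,n,c0,z,r,sign,rng=.004,arc=None):
    g=cv2.GaussianBlur(im,(0,0),.6).astype(np.float32).mean(2)
    a=np.linspace(0,2*np.pi,180,endpoint=False)
    if arc is not None: a=a[arc(np.cos(a),np.sin(a))]
    def cost(q):
        v=0
        for rr,s in ((r-.0012,1),(r+.0012,-1)):
            p=proj(n,np.stack([q[0]+rr*np.cos(a),q[1]+rr*np.sin(a),0*a+z],1)).astype(np.float32)
            v+=s*cv2.remap(g,p[:,0].reshape(1,-1),p[:,1].reshape(1,-1),cv2.INTER_CUBIC)[0]
        return -sign*v.mean()
    G=[(cost((c0[0]+i,c0[1]+j)),c0[0]+i,c0[1]+j) for i in np.arange(-rng,rng,.0005) for j in np.arange(-rng,rng,.0005)]
    b=min(G); o=minimize(cost,b[1:],method='Nelder-Mead',options=dict(initial_simplex=[b[1:],(b[1]+.0005,b[2]),(b[1],b[2]+.0005)]))
    return o.x.round(4),round(-o.fun,1)
E
python3 - <<'E'
from ef import *
for n in ("top","scene"):
    s=cv2.imread(f"pics/{n}0.png")
    print(n,"washer0 outer",edgefit(s,n,(.5812,.2947),.011,.024,1),"hole",edgefit(s,n,(.5812,.2947),.011,.0065,-1))
    e=cv2.imread(f"pics/{n}_end.png")
    for z in (.139,.141,.143): print(n,z,edgefit(e,n,(.525,-.1735),z,.024,1,.006))
    print(n,"tin lid",edgefit(s,n,(.5770,.1754),.055,.0305,1))
k=8
for n,c in (("scene",(.5245,-.174)),("scene",(.5288,-.1748))):
    b=cv2.resize(cv2.imread("pics/scene_end.png"),None,fx=k,fy=k,interpolation=cv2.INTER_CUBIC)
    draw(b,n,c,.143,.024,(0,0,255),k);draw(b,n,c,.135,.022,(0,255,0),k);draw(b,n,c,.135,.024,(255,0,0),k)
    cv2.imwrite(f"pics/e{int(c[0]*1e4)}.png",b[200*k:245*k,135*k:185*k])
A=[cv2.imread(f"pics/e{q}.png") for q in (5245,5288)]
cv2.imwrite("pics/ecmp.png",np.hstack(A))
E
```

```text
top washer0 outer (array([0.5805, 0.2958]), np.float64(13.8)) hole (array([0.5804, 0.2957]), np.float64(17.9))
top 0.139 (array([ 0.5256, -0.1741]), np.float64(44.3))
top 0.141 (array([ 0.5249, -0.1735]), np.float64(44.2))
top 0.143 (array([ 0.5242, -0.173 ]), np.float64(44.1))
top tin lid (array([0.5736, 0.1754]), np.float64(19.7))
scene washer0 outer (array([0.5836, 0.2927]), np.float64(29.4)) hole (array([0.5837, 0.2928]), np.float64(51.3))
scene 0.139 (array([ 0.522 , -0.1753]), np.float64(41.2))
scene 0.141 (array([ 0.5253, -0.1751]), np.float64(40.8))
scene 0.143 (array([ 0.529 , -0.1748]), np.float64(40.3))
scene tin lid (array([0.5769, 0.1729]), np.float64(32.6))
```

View pics/ecmp.png

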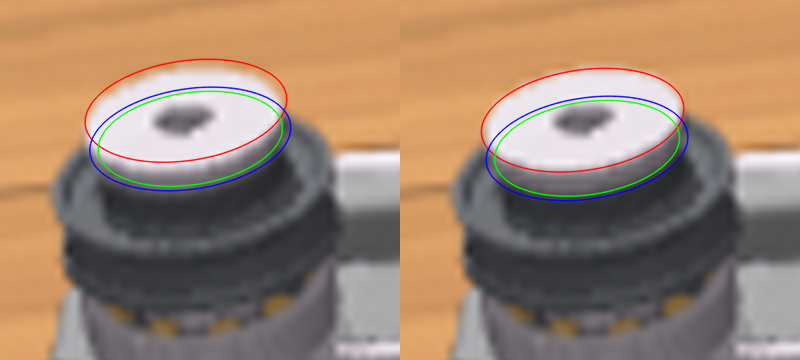

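Run:
```python
from ef import *
for n,c,sb in (("top",(.427,.1645),1),("scene",(.428,.1640),1)):
    s=cv2.imread(f"pics/{n}0.png"); e=cv2.imread(f"pics/{n}_st.png")
    print(n,"start: rim",edgefit(s,n,c,.021,.034,-1),"boss",edgefit(s,n,c,.031,.022,1),"bore(light)",edgefit(s,n,c,.031,.014,-1 if n=="scene" else 1))
k=8
A=[]
for c in ((.5229,-.1731),(.5242,-.1731)):
    b=cv2.resize(cv2.imread("pics/top_st.png"),None,fx=k,fy=k,interpolation=cv2.INTER_CUBIC)
    b=np.clip(b.astype(float)*1.8-40,0,255).astype(np.uint8)
    draw(b,"top",c,.135,.022,(0,0,255),k);draw(b,"top",c,.135,.014,(0,255,0),k);draw(b,"top",c,.125,.034,(255,0,0),k);draw(b,"top",c,.13,.008,(255,255,0),k)
    A.append(b[165*k:210*k,365*k:410*k])
cv2.imwrite("pics/bore.png",np.hstack(A))
```

```text
top start: rim (array([0.4239, 0.1641]), np.float64(17.1)) boss (array([0.4267, 0.1672]), np.float64(2.9)) bore(light) (array([0.4194, 0.1619]), np.float64(11.8))
scene start: rim (array([0.4339, 0.1617]), np.float64(18.0)) boss (array([0.4268, 0.1624]), np.float64(-0.5)) bore(light) (array([0.4269, 0.1635]), np.float64(24.2))
```

View pics/bore.png

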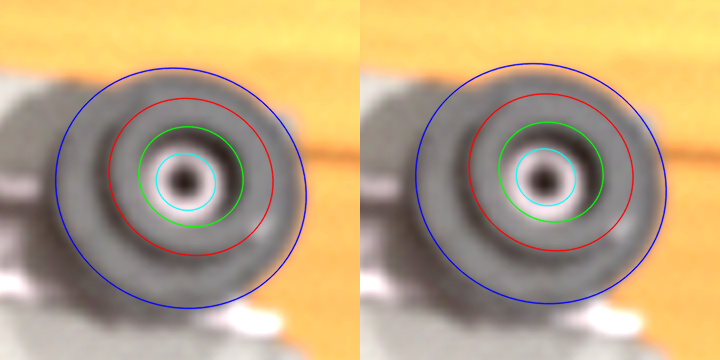

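The same fit in the scene view read about 3 mm too far to +x at the washer's known starting place too, so its larger offset is mostly bias. The top view and the TCP record put the washer within about 1 mm of the boss centre in x and 0 in y. The 48 mm washer overlaps the 44 mm boss by 2 mm all round, so I leave it and hand in.

```bash
python3 -c "
from station import env
print(env.read_state()['t']); print(env.job_done())"
```

```text
37.75
the job is handed in; nothing more can be done
None
```

The spindle is built up in the order you asked: bearing, spacer ring, pulley with boss up, end washer. I handed the job in at 37.75 s. For the pulley I took the one farthest to the robot's right, which was the one on the cardboard.

**Seating:** I lowered each part until it touched, with contact forces of about 9–21 N. Each stopped within 0.5 mm of its calculated home height.

**Final view:** The stack looks flat and home. I found no shift of the bolt, tin or spanner in the scene view (0 px). The spanner's match was weak (0.60), probably because of shadow. The gripper stood open and clear.

**What failed or disagreed:**
- **First grasp:** My first attempt on the bearing closed on air, because the fingertips really sit about 37 mm behind the reported TCP. I measured this by touching the cardboard with about 12 N, then corrected every height for it.
- **Washer centring:** The two cameras disagree. The top view and the arm's own positions put the washer about 1 mm off the boss centre, towards +x. The scene view reads about 3.5 mm, but the same fit also read about 3 mm farther to +x than the top view at the washer's starting place. I judged 1 mm to be right and did not move it again.

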